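# Try the taper of a grinding pestle and free it with a drift

## Robot

A 6-joint arm with a two-finger parallel gripper is mounted at the origin on the work surface. World frame = base frame: x ahead of the robot, y to its left, z up, the work surface at z = 0. Lengths are in m, angles in rad, forces in N, time in s.
With the tool pointing down it reaches from about 0.35 to 0.975 m from the base axis. Payload 4.9 kg.
Tool frame: the origin (TCP) lies at the very end of the fingers, on their centre line; the grasp point (between the pads) lies 19 mm behind it (ctrl.grasp_offset is the distance from the TCP to the grasp point, in m); z points along the fingers, y is the line along which they close (so a half turn about z gives the same grasp; the last joint's range is limited). The gripper opens to 85 mm and grips with 20 to 120 N. Pads are 22 mm wide; open, the fingers measure 114 mm over their backs; the gripper's body (76 mm by 85 mm) begins 54 mm behind the grasp point. The pads swing forward as they close: fully open they stand 13 mm farther back than shut.
Start: joints at [-1.245, 0.053, 1.613, -0, 1.476, -0.119], TCP at [0.269, -0.564, 0.231] pointing down, gripper open.
Joint ranges: [-3.01, 3.01], [-1.01, 2.22], [0.06, 2.58], [-1.02, 4.17], [0.09, 2.62], [-3.14, 3.14]. Speed limits (rad/s): [2.57, 2.57, 3.14, 3.14, 3.14, 3.14].

## Interface

Orientations are given as a rotation vector (axis times angle).
In Python, from station import ctrl, optics gives the robot as it stands.
- The arm moves only by the shell command python3 -m handwheel 'ROWS' [OPENING] [FORCE]. ROWS is JSON, a list of rows, each an object of numbers: "tx", "ty", "tz": the shift along the tool's x, y, z in mm; "roll": the turn about the tool's z in rad. A call has 1 to 12 rows; each row shifts and turns the commanded pose from where the row before left it, along the tool's axes as they then stand; what a row does not reach is not made up. A row lasts 1/12 s, in which the tool goes at most 41.7 mm and 7.16 degrees, less where a joint would pass 70% of its speed; a pose out of reach is approached as far as the arm can. A call with a gripper value outside its range is refused whole. OPENING is the finger opening in mm, from 0 to 85.4, set as the call begins (- or left out, the last holds). The fingers move at their own pace and stop on an object; FORCE is the grip in N (left out, the last holds). Time passes only in rows, so rows that do not move let the fingers close. It gives the time, the measured TCP pose, the force, the opening and the grip force at its end, in the units of the state.
- ctrl.get_obs(): the state, without advancing time (a new reading comes with each control period).
- optics.get_image(name): name is "side" or "top"; returns (picture, depth): 384x512x3 uint8, red, green, blue; 384x512 float32, m along the optical axis (not along the pixel's ray), 0 where there is no reading.
- optics.camera_params(name): a dict with "mtx" (3x3 intrinsics, pixels), "extrinsics" (4x4, takes a point from camera to world coordinates). Camera axes: x right, y down, z forward; pixel columns grow to the right and rows downward; lengths in m; the calibration is good to about 2 mm. A picture is of the moment at which its call begins. camera_params takes no time and is no camera call.
- ctrl.finish_job(): hands the job in; it is judged then, once.
The state is a dict: "t": time; "q": joint angles; "dq": joint speeds; "effort": joint torques, N m; "tool_pos": TCP position; "tool_rot": TCP orientation; "contact_force": force on the tool from outside, world axes, zero at the start; "wrist_torque": the same for the moment, N m; "opening": finger opening in m; "grip_force": force on a finger pad.
Only numpy, scipy, OpenCV 4.12 (cv2) and the standard library are available. Lean on these libraries where they do the work, as an engineer would, in place of code of your own. Each camera call takes 0.05 s, during which the arm holds its last target. There are 200 camera calls.

## Task

Check that the pestle's taper grips and lets go in the bench mill: take the pestle with the six-sided white body from the rack and seat it fully home in the mill's tapered socket with a light twisting push (never more than about 20 N; pushed straight it will not go home), then let go. Then push the steel drift into the slot from its own side of the mill, under the pestle's shank, and drive it steadily on until the pestle has popped loose, without touching the pestle meanwhile; leave it standing loose in the socket on the drift, its collar about 9 to 12 mm clear of the socket's face, and leave the other things where they are.

Things in the scene. Friction and masses are not known exactly. Their poses are not given: they have to be found in the camera images.
- pestle: The grinding pestle, 120 mm tall, 300 g, hanging shank-down in a rack hole. Origin: the shank's lower tip; z up its axis. From there up: round-ended tang 14 mm diameter (0 to 14 mm), steel taper 26 mm diameter growing to 30 mm (14 to 60 mm), steel collar 44 mm (60 to 66 mm), white six-sided body, 30 mm across flats (66 to 106 mm; flats face x, and every 60 degrees), domed top at 120 mm.
- collar (a point): The centre of the underside of the pestle's collar, 60 mm up the pestle's axis. Home means that the collar rests on the socket's face: this point on mouth.
- mill: The bench mill, fixed. Origin on the bench under the socket's axis; z up. White foot 170 mm (x) by 110 mm (y), top 30 mm up, with a white housing 64 mm high at x 33 to 83 mm; round steel barrel, 60 mm diameter, 56 to 100 mm up, with the tapered socket open at the top. Under the barrel two cheeks (y -26 to 26 mm) leave the slot, open at both ends, along y.
- mouth (a point): Centre of the socket's mouth, on the barrel's top face, 100 mm up, chamfered to 38 mm wide. The pestle enters freely to 7 mm short of home; then the taper bites like a stiff spring with friction: straight it needs over 25 N to go home, but turned to and fro by 0.3 rad or more while pushed, 5 to 20 N. Home is a hard stop. Let go, it stays locked; 10 to 45 N upward frees it.
- spindle (a joint): How far the spring-borne barrel is pressed down, m (0 at rest). It is preloaded: it stays up to 5 N of downward push, then sinks 1 mm per 6 N, with a stop at 6 mm; it springs back when let go.
- slot (a point): Middle of the slot's floor at its +y end: 26 mm from the axis along the mill's y, 30 mm up, level with the foot's top; axes as the mill's. The slot is 22 mm wide (its ends flared), 26 mm high and runs straight along y under the socket; the tang of a seated pestle hangs into it, its tip 10 mm above the floor.
- drift: The drift, a flat steel wedge with a black handle, 201 mm long, 130 to 210 g, lying on its flat sole. Origin: on the sole under the handle's middle; z up; the blade points along -y. Blade 14 mm wide, oiled, 5 mm thick at the tip, its upper side rising 1 in 6 to 23 mm at 108 mm from the tip, then level; handle 20 mm wide (x), 52 mm long, 26 mm high.
- drift_tip (a point): The middle of the drift's tip on its sole, 175 mm from the drift's origin along -y. With the sole on the slot's floor the blade meets a seated pestle's tang when the tip is about 30 mm past the axis, then lifts it 1 mm per 6 mm; 10 to 25 N of push, then it lets go. The pestle is loose once more than 7 mm above home.
- rack: A wooden rack block, fixed, 80 mm (x) by 150 mm (y), 70 mm high, origin under its centre. Two holes of 36 mm at y = -40 and +40 mm; in them hang, by their collars, the pestle and the disc head, in either order.
- disc_head: A bystander in the rack's other hole: the same steel shank, but a thin stem and a flat white disc of 42 mm on top; origin at the shank's tip.
- mortar: A bystander: a white bowl of 110 mm diameter, 55 mm high, on the bench.
- bottle: A bystander: a clear bottle, 54 mm diameter, 150 mm tall, on the bench.
- beaker: A bystander: a small glass beaker, 56 mm diameter, 65 mm tall, on the bench.
Mind the look-alikes: they are no part of the job. What is shaped like the pestle but brown, purple or red is not meant.

How it is judged:
On the way, in this order (a step that is already met when the one before it is completed fails the run):
1. the pestle sits fully home in the socket (its collar within 1.5 mm of the socket's face) and holds there with the fingers off it (z of collar in the frame of mouth between -0.003 and 0.0015 m and horizontal distance between collar and mouth below 0.003 m and angle between pestle's own z axis and vertical below 0.06 rad and contact force between the fingers and pestle below 0.1 N), for 0.3 s.
2. the drift's tip has entered the slot from its +y mouth and reached past the socket's axis, under the pestle that is still seated (z of collar in the frame of mouth below 0.003 m and y of drift_tip in the frame of mill between -0.15 and 0.024 m and x of drift_tip in the frame of mill between -0.014 and 0.014 m and z of drift_tip in the frame of mill below 0.06 m and y of drift_tip in the frame of mill below -0.005 m and y of drift in the frame of mill above 0.05 m).
At the end, for the whole second after the job is handed in: The pestle stands upright and loose in the socket, its collar 8 to 13.5 mm above the socket's face, within 4 mm of its axis; the drift, let go, lies in the slot under it with its tip at least 40 mm past the axis; both at rest; the bystanders have not been moved (z of collar in the frame of mouth between 0.008 and 0.0135 m and horizontal distance between collar and mouth below 0.004 m and angle between pestle's own z axis and vertical below 0.08 rad and y of drift_tip in the frame of mill between -0.15 and 0.024 m and x of drift_tip in the frame of mill between -0.014 and 0.014 m and z of drift_tip in the frame of mill below 0.06 m and y of drift_tip in the frame of mill below -0.04 m and y of drift in the frame of mill above 0.05 m and linear speed of each of pestle, drift below 0.02 m/s and contact force between the fingers and drift below 0.1 N); the robot touches nothing.
It fails at once if the socket's barrel is pressed down by more than 2.9 mm (a push of over 22 N) (value of joint spindle above 0.0029 m).
It fails at once if the arm or fingers touch the pestle while the drift is in the slot (contact force between any of the arm, the fingers and pestle above 0.3 N and y of drift_tip in the frame of mill between -0.15 and 0.024 m and x of drift_tip in the frame of mill between -0.014 and 0.014 m and z of drift_tip in the frame of mill below 0.06 m).
It fails at once if a bystander is moved by more than 30 mm, or the disc head is lifted out (distance of any of mortar, bottle, beaker from where it was at the start of the episode above 0.03 m or distance of disc_head from where it was at the start of the episode above 0.015 m).
It also fails if it takes over 72 s, if anything falls off the work surface, if the arm or the gripper's body presses on something with over 40 N, if the wrist force passes 120 N, or if a joint passes its speed limit or range.

## Working session

There is one attempt and no reset: what is moved stays moved. The work goes in short steps, Python scripts to look and compute and a shell command to move; the robot and the scene stay as the last step left them, time stands still between calls to the robot, and variables do not carry over. Pictures are saved under pics/ and viewed, at most 10 in all, crops included, and the job is handed in when it is done.

```bash
ls; mkdir -p pics
python3 - <<'E'
from station import ctrl, optics
import cv2,numpy as np
for n in ("side","top"):
    im,d=optics.get_image(n); np.savez(f"pics/{n}0.npz",im=im,d=d)
    cv2.imwrite(f"pics/{n}0.png",im[:,:,::-1]); p=optics.camera_params(n); print(n,p["mtx"].round(1).tolist(),p["extrinsics"].round(3).tolist(),(d>0).mean())
o=ctrl.get_obs(); print(o, ctrl.grasp_offset)
E
```

```text
pics
side [[399.9, 0.0, 254.3], [0.0, 399.9, 186.7], [0.0, 0.0, 1.0]] [[0.944, -0.195, 0.265, 0.222], [-0.329, -0.552, 0.766, -0.967], [-0.003, -0.811, -0.585, 0.845], [0.0, 0.0, 0.0, 1.0]] 0.9960581461588541
top [[373.7, 0.0, 258.2], [0.0, 373.7, 190.9], [0.0, 0.0, 1.0]] [[0.012, -0.984, 0.177, 0.378], [-1.0, -0.014, -0.005, 0.045], [0.008, -0.177, -0.984, 1.144], [0.0, 0.0, 0.0, 1.0]] 0.9958953857421875
{'t': 0.1, 'q': array([-1.24501020e+00,  5.33308716e-02,  1.61418007e+00, -1.80676397e-05,
        1.47602851e+00, -1.18998759e-01]), 'dq': array([-0.00147344, -0.00138035, -0.00184255,  0.00160571, -0.0008937 ,
        0.00111981]), 'effort': array([-4.79709743e-04, -3.94904029e+01, -3.71362174e+01, -1.02809336e-04,
        3.87382403e-03,  3.82372320e-05]), 'tool_pos': array([ 0.26872363, -0.56363559,  0.23014719]), 'tool_rot': array([-3.06233573e+00, -6.92497488e-01,  3.43506791e-04]), 'contact_force': array([-0.50425393,  0.48246331, -0.39798898]), 'wrist_torque': array([ 0.01881164,  0.00252531, -0.02791211]), 'grip_force': 0.0, 'opening': 0.08535883370817954} 0.0187
```

View pics/top0.png

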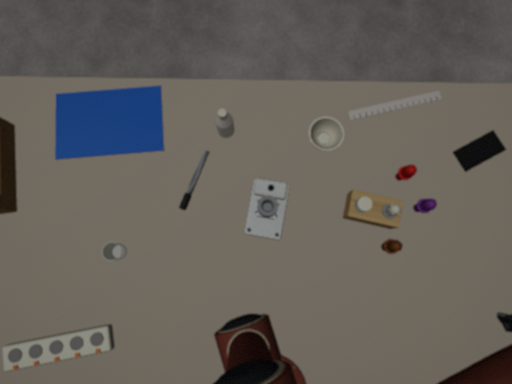

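View pics/side0.png

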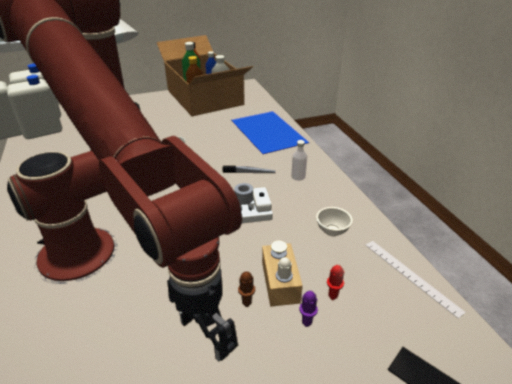

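Top view: the rack is at (375,209), with the flat disc head at (364,204) and the candidate pestle at (393,210). The mill is at (267,207), with its housing towards image-up (world +x). The drift runs from its handle at (184,205) to its tip at (207,152).

Candidates for "pestle": rack white knob (393,210), rack disc (364,204), red (406,172), purple (426,205), brown (392,246). I choose the white knob at (393,210) and will check it in a crop.

```bash
cat > h.py <<'E'
import numpy as np, cv2
from station import ctrl, optics
def load(n): z=np.load(f"pics/{n}.npz"); return z["im"],z["d"]
def snap(cam,tag):
    im,d=optics.get_image(cam); np.savez(f"pics/{tag}.npz",im=im,d=d); return im,d
def cloud(cam,d):
    p=optics.camera_params(cam); K,E=p["mtx"],p["extrinsics"]
    v,u=np.mgrid[:d.shape[0],:d.shape[1]]
    P=np.stack([(u-K[0,2])/K[0,0]*d,(v-K[1,2])/K[1,1]*d,d],-1)
    return P@E[:3,:3].T+E[:3,3]
def ray(cam,u,v,z):
    p=optics.camera_params(cam); K,E=p["mtx"],p["extrinsics"]
    r=E[:3,:3]@np.array([(u-K[0,2])/K[0,0],(v-K[1,2])/K[1,1],1]); o=E[:3,3]
    return o+r*(z-o[2])/r[2]
def project(cam,P):
    p=optics.camera_params(cam); K,E=p["mtx"],p["extrinsics"]
    q=K@(E[:3,:3].T@(np.asarray(P)-E[:3,3])); return q[:2]/q[2]
E
python3 - <<'E'
from h import *
t,td=load("top0"); s,sd=load("side0")
P=cloud("top",td); S=cloud("side",sd)
a=cv2.resize(t[180:240,335:415],(400,300),interpolation=3); b=cv2.resize(s[225:310,235:345],(388,300),interpolation=3)
c=cv2.resize(t[170:245,235:300],(260,300),interpolation=3); e=cv2.resize(t[145:215,170:220],(214,300),interpolation=3); f=cv2.resize(s[160:230,215:285],(300,300),interpolation=3)
top=np.hstack([a,b]); bot=np.hstack([c,e,f]); W=800
pad=lambda x:np.pad(x,((0,0),(0,W-x.shape[1]),(0,0)))
cv2.imwrite("pics/crop.png",cv2.convertScaleAbs(np.vstack([pad(top),pad(bot)])[:,:,::-1],alpha=1.4))
for nm,(u0,u1,v0,v1) in dict(rack=(340,408,185,235),mill=(240,292,175,242),drift=(172,216,145,215)).items():
    Q=P[v0:v1,u0:u1].reshape(-1,3); print(nm)
    for lo,hi in ((.006,.02),(.02,.028),(.028,.035),(.06,.078),(.078,.085),(.085,.092),(.092,.098),(.098,.104),(.104,.112),(.112,.125),(.125,.14)):
        m=(Q[:,2]>lo)&(Q[:,2]<hi)
        if m.sum()>3: print(lo,hi,m.sum(),Q[m].mean(0).round(4),Q[m].min(0).round(3),Q[m].max(0).round(3))
E
```

```text
rack
0.006 0.02 62 [ 0.5081 -0.2704  0.0126] [ 0.472 -0.367  0.006] [ 0.581 -0.221  0.019]
0.02 0.028 36 [ 0.5104 -0.2642  0.0239] [ 0.474 -0.359  0.02 ] [ 0.579 -0.221  0.027]
0.028 0.035 30 [ 0.51   -0.2749  0.0313] [ 0.473 -0.36   0.028] [ 0.575 -0.221  0.035]
0.06 0.078 1105 [ 0.5243 -0.2987  0.07  ] [ 0.473 -0.384  0.06 ] [ 0.58  -0.22   0.078]
0.078 0.085 29 [ 0.5175 -0.3168  0.0806] [ 0.501 -0.35   0.078] [ 0.554 -0.246  0.085]
0.085 0.092 11 [ 0.5128 -0.3297  0.089 ] [ 0.502 -0.339  0.086] [ 0.526 -0.325  0.092]
0.092 0.098 107 [ 0.5334 -0.2664  0.0963] [ 0.505 -0.334  0.093] [ 0.555 -0.244  0.098]
0.098 0.104 80 [ 0.5326 -0.27    0.0997] [ 0.504 -0.335  0.098] [ 0.555 -0.243  0.103]
0.104 0.112 12 [ 0.5121 -0.334   0.1075] [ 0.503 -0.35   0.104] [ 0.531 -0.325  0.111]
0.112 0.125 59 [ 0.5159 -0.336   0.1198] [ 0.502 -0.359  0.112] [ 0.533 -0.323  0.125]
0.125 0.14 49 [ 0.5174 -0.3407  0.1277] [ 0.507 -0.351  0.125] [ 0.529 -0.331  0.132]
mill
0.006 0.02 10 [0.448  0.0122 0.0123] [ 0.429 -0.044  0.006] [0.517 0.077 0.018]
0.02 0.028 307 [0.49   0.0209 0.0266] [ 0.434 -0.055  0.021] [0.613 0.077 0.028]
0.028 0.035 796 [0.4968 0.0161 0.0303] [ 0.437 -0.054  0.028] [0.614 0.077 0.035]
0.06 0.078 486 [0.5782 0.003  0.0643] [ 0.497 -0.046  0.06 ] [0.611 0.052 0.077]
0.078 0.085 11 [0.5204 0.0083 0.0808] [ 0.496 -0.015  0.078] [0.54  0.022 0.085]
0.085 0.092 13 [0.5259 0.014  0.0902] [ 0.498 -0.003  0.087] [0.541 0.028 0.092]
0.092 0.098 81 [0.5256 0.0127 0.0961] [ 0.497 -0.017  0.092] [0.554 0.04  0.098]
0.098 0.104 182 [0.5255 0.0117 0.1001] [ 0.497 -0.017  0.098] [0.554 0.04  0.104]
drift
0.006 0.02 181 [0.637  0.2268 0.0132] [0.521 0.181 0.006] [0.71 0.31 0.02]
0.02 0.028 182 [0.5702 0.2527 0.0238] [0.523 0.217 0.02 ] [0.661 0.278 0.028]
0.028 0.035 7 [0.5552 0.2567 0.0287] [0.541 0.235 0.028] [0.6   0.266 0.029]
```

View pics/crop.png

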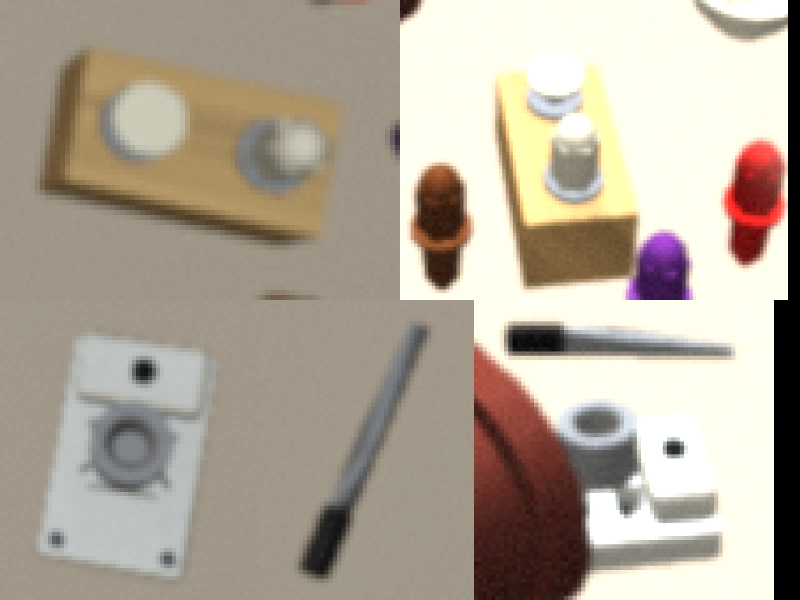

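The crop confirms it: the six-sided white body with a domed top is at top-view (393,210), and the other rack item is the flat disc. The mill's slot runs across the image (world y), with its +y end to the left, and the drift blade points towards image-up.

Run:
```python
from h import *
t,td=load("top0"); s,sd=load("side0")
P=cloud("top",td); S=cloud("side",sd)
def sel(A,x0,x1,y0,y1,z0,z1): 
    Q=A.reshape(-1,3); m=(Q[:,0]>x0)&(Q[:,0]<x1)&(Q[:,1]>y0)&(Q[:,1]<y1)&(Q[:,2]>z0)&(Q[:,2]<z1); return Q[m]
rect=lambda Q: cv2.minAreaRect((Q[:,:2]*1000).astype(np.float32))
circ=lambda Q: cv2.minEnclosingCircle((Q[:,:2]*1000).astype(np.float32))
for n,A in (("top",P),("side",S)):
    print(n)
    print(" rack",rect(sel(A,.45,.6,-.4,-.2,.066,.0735)))
    print(" foot",rect(sel(A,.42,.63,-.08,.1,.027,.033)))
    print(" housing",rect(sel(A,.55,.63,-.08,.1,.060,.068)))
    Q=sel(A,.49,.56,-.03,.05,.098,.103); print(" barrel",circ(Q),len(Q), Q[:,2].mean())
    Q=sel(A,.48,.55,-.39,-.30,.079,.118); print(" body",rect(Q),Q.mean(0),len(Q))
    Q=sel(A,.48,.55,-.39,-.30,.119,.135); print(" dome",circ(Q),Q.mean(0),len(Q))
    Q=sel(A,.48,.55,-.39,-.30,.074,.0785); print(" collar",circ(Q),len(Q))
    Q=sel(A,.5,.58,-.3,-.21,.092,.103); print(" disc",circ(Q),Q[:,2].mean(),len(Q))
    D=sel(A,.48,.74,.15,.32,.007,.04); l=cv2.fitLine((D[:,:2]*1000).astype(np.float32),cv2.DIST_HUBER,0,.01,.01).ravel()
    x=(D[:,:2]*1000-l[2:])@l[:2]; print(" drift",rect(D),l,np.percentile(x,[0,1,99,100]).round(1), len(D))
    H=sel(A,.48,.74,.15,.32,.0245,.03);print(" handle",rect(H),len(H),H[:,2].mean())
```

```text
top
 rack ((526.5828247070312, -302.5761413574219), (151.77305603027344, 80.8901596069336), 77.68073272705078)
 foot ((525.5955810546875, 11.910160064697266), (109.34278869628906, 169.19993591308594), 80.34034729003906)
 housing ((582.9857177734375, 2.5139427185058594), (94.3322525024414, 47.57539367675781), 81.14483642578125)
 barrel ((525.5363159179688, 11.953940391540527), 29.880260467529297) 174 0.09996058401081705
 body ((518.5784301757812, -340.46929931640625), (35.93068313598633, 30.46265411376953), 35.21664810180664) [ 0.51541526 -0.33247274  0.09867093] 77
 dome ((518.463134765625, -338.5414123535156), 15.887999534606934) [ 0.5166706  -0.33875541  0.12527357] 88
 collar ((522.4588623046875, -344.4136962890625), 40.13288497924805) 43
 disc ((535.0214233398438, -262.9607238769531), 20.897415161132812) 0.09768108120019355 172
 drift ((615.8388061523438, 236.11117553710938), (20.845491409301758, 198.29534912109375), 70.08458709716797) [ 9.4346434e-01 -3.3147401e-01  6.0546136e+02  2.3856818e+02] [-88.6 -87.2 106.2 109.7] 355
 handle ((563.670166015625, 254.8208770751953), (17.15
[... 551 characters left out ...]
860931396484, 39.92690658569336), 64.92894744873047) [ 0.51210391 -0.35112837  0.0988112 ] 159
 dome ((514.6419677734375, -342.6615905761719), 14.729098320007324) [ 0.51388468 -0.345383    0.12623814] 93
 collar ((510.00469970703125, -347.73175048828125), 45.467979431152344) 74
 disc ((533.62939453125, -264.5960693359375), 21.83271598815918) 0.09902102579736126 154
 drift ((609.90380859375, 233.14300537109375), (159.2094268798828, 176.29234313964844), 22.470365524291992) [ 9.4837570e-01 -3.1714913e-01  5.9783630e+02  2.3761273e+02] [-95.4 -80.4 112.5 130.8] 283
 handle ((570.2454833984375, 252.48147583007812), (25.15174674987793, 104.6368179321289), 74.82308959960938) 54 0.026917499577564268
```

```bash
cat >> h.py <<'E'
def go(x,y,z,tooly=None):
    """needed shift (mm, present tool axes) and roll to bring the TCP to x,y,z with tool y at angle tooly (deg)"""
    from scipy.spatial.transform import Rotation as R
    o=ctrl.get_obs(); M=R.from_rotvec(o["tool_rot"]).as_matrix()
    s=M.T@(np.array([x,y,z])-o["tool_pos"])*1000
    cur=np.degrees(np.arctan2(M[1,1],M[0,1]))
    r=None if tooly is None else round(np.radians((cur-tooly+90)%180-90),3)
    print("shift",s.round(1),"tooly",cur.round(1),"roll",r,"tilt",np.degrees(np.arccos(-M[2,2])).round(2),
      "F",o["contact_force"].round(1),"open",round(o["opening"]*1000,1),"grip",round(o["grip_force"],1),"t",round(o["t"],2),"q",o["q"].round(2))
E
python3 -c "
from h import *
go(.5175,-.341,.170,-12.3)"
python3 -m handwheel '[{"tx":30,"ty":-9},{"tx":38,"ty":-11},{"tx":38,"ty":-11},{"tx":38,"ty":-11},{"tx":38,"ty":-11},{"tx":38,"ty":-11},{"tx":38,"ty":-11},{"tx":38,"ty":-11},{"tx":24,"ty":-8},{"roll":-0.11},{"roll":-0.12},{"roll":-0.12}]'
python3 -m handwheel '[{"roll":-0.12},{"roll":-0.12},{"roll":-0.12},{"roll":-0.12},{"roll":-0.08},{},{}]'
python3 -c "
from h import *
go(.5175,-.341,.170,-12.3)"
```

```text
shift [320.4 -93.8  60.4] tooly -64.5 roll -0.911 tilt 0.11 F [-0.5  0.5 -0.4] open 85.4 grip 0.0 t 0.1 q [-1.25  0.05  1.61 -0.    1.48 -0.12]
shift [320.4 -93.8  60.4] tooly -64.5 roll -0.911 tilt 0.11 F [-0.5  0.5 -0.4] open 85.4 grip 0.0 t 0.1 q [-1.25  0.05  1.61 -0.    1.48 -0.12]$[0]: bad value
$[0]: bad value
```

```bash
python3 -m handwheel '[{"tx":30,"ty":-9,"tz":0,"roll":0},{"tx":38,"ty":-11,"tz":0,"roll":0},{"tx":38,"ty":-11,"tz":0,"roll":0},{"tx":38,"ty":-11,"tz":0,"roll":0},{"tx":38,"ty":-11,"tz":0,"roll":0},{"tx":38,"ty":-11,"tz":0,"roll":0},{"tx":38,"ty":-11,"tz":0,"roll":0},{"tx":38,"ty":-11,"tz":0,"roll":0},{"tx":24,"ty":-8,"tz":0,"roll":0}]'
python3 -c "
from h import *
go(.5175,-.341,.170,-12.3)"
```

```text
t: 0.85
tool_pos: [0.5193, -0.3388, 0.2307]
tool_rot: [-3.062, -0.696, -0.001]
contact_force: [-0.5, 1.1, -0.2]
opening: 0.0853
grip_force: 0.0
shift [-2.7  1.3 60.7] tooly -64.4 roll -0.909 tilt 0.07 F [-0.5  1.1 -0.2] open 85.3 grip 0.0 t 0.85 q [-0.7   0.04  1.62  0.    1.48  0.43]
```

Full keys work. Next I turn, correct and lower to above the knob.

```bash
python3 -m handwheel '[{"tx":-2.7,"ty":1.3,"tz":10,"roll":0},{"tx":0,"ty":0,"tz":10,"roll":-0.12},{"tx":0,"ty":0,"tz":10,"roll":-0.12},{"tx":0,"ty":0,"tz":10,"roll":-0.12},{"tx":0,"ty":0,"tz":10,"roll":-0.12},{"tx":0,"ty":0,"tz":10,"roll":-0.12},{"tx":0,"ty":0,"tz":0,"roll":-0.12},{"tx":0,"ty":0,"tz":0,"roll":-0.12},{"tx":0,"ty":0,"tz":0,"roll":-0.07},{"tx":0,"ty":0,"tz":0,"roll":0},{"tx":0,"ty":0,"tz":0,"roll":0}]'
python3 -c "
from h import *
go(.5175,-.341,.080,-12.3)"
```

```text
t: 1.77
tool_pos: [0.5148, -0.3441, 0.1706]
tool_rot: [-2.449, -1.965, 0.001]
contact_force: [-0.5, -0.6, -0.2]
opening: 0.0853
grip_force: 0.0
shift [ 3.6  2.  90.6] tooly -12.5 roll -0.004 tilt 0.07 F [-0.5 -0.6 -0.2] open 85.3 grip 0.0 t 1.77 q [-0.71  0.08  1.68 -0.    1.38 -0.49]
```

```bash
python3 -m handwheel '[{"tx":3.6,"ty":2,"tz":0,"roll":0},{"tx":0,"ty":0,"tz":20,"roll":0},{"tx":0,"ty":0,"tz":20,"roll":0},{"tx":0,"ty":0,"tz":20,"roll":0},{"tx":0,"ty":0,"tz":20,"roll":0},{"tx":0,"ty":0,"tz":10,"roll":0},{"tx":0,"ty":0,"tz":0,"roll":0},{"tx":0,"ty":0,"tz":0,"roll":0}]'
python3 -m handwheel '[{"tx":0,"ty":0,"tz":0,"roll":0},{"tx":0,"ty":0,"tz":0,"roll":0},{"tx":0,"ty":0,"tz":0,"roll":0},{"tx":0,"ty":0,"tz":0,"roll":0},{"tx":0,"ty":0,"tz":0,"roll":0},{"tx":0,"ty":0,"tz":0,"roll":0},{"tx":0,"ty":0,"tz":0,"roll":0},{"tx":0,"ty":0,"tz":0,"roll":0}]' 20 60
python3 -c "
from h import *
go(.5175,-.341,.080,-12.3)"
```

```text
t: 2.43
tool_pos: [0.5181, -0.3407, 0.0811]
tool_rot: [-2.448, -1.968, 0.0]
contact_force: [0.2, -0.6, 0.6]
opening: 0.0855
grip_force: 0.0
t: 3.1
tool_pos: [0.5185, -0.3412, 0.0826]
tool_rot: [2.447, 1.968, -0.0]
contact_force: [-2.6, 1.3, 5.6]
opening: 0.0317
grip_force: 59.8
shift [ 0.  -1.1  2.6] tooly -12.4 roll -0.001 tilt 0.06 F [-2.6  1.3  5.6] open 31.7 grip 59.8 t 3.1 q [-0.7   0.17  1.74 -0.    1.23 -0.49]
```

```bash
python3 -m handwheel '[{"tx":0,"ty":0,"tz":-3,"roll":0},{"tx":0,"ty":0,"tz":0,"roll":0},{"tx":0,"ty":0,"tz":0,"roll":0}]' 20 100
python3 -m handwheel '[{"tx":0,"ty":0,"tz":-10,"roll":0},{"tx":0,"ty":0,"tz":-20,"roll":0},{"tx":0,"ty":0,"tz":-30,"roll":0},{"tx":0,"ty":0,"tz":-30,"roll":0},{"tx":0,"ty":0,"tz":-25,"roll":0},{"tx":0,"ty":0,"tz":0,"roll":0},{"tx":0,"ty":0,"tz":0,"roll":0},{"tx":0,"ty":0,"tz":0,"roll":0}]'
python3 - <<'E'
from h import *
go(.5255,.0118,.230,-12)
s,sd=snap("side","side1"); t,td=snap("top","top1")
u,v=project("side",[.5175,-.341,.18]).astype(int); print(u,v)
a=s[v-65:v+65,u-60:u+60]; u,v=project("top",[.5175,-.341,.15]).astype(int); b=t[v-50:v+50,u-50:u+50]
c=np.hstack([cv2.resize(a,(480,520),interpolation=3),np.pad(cv2.resize(b,(320,320),interpolation=3),((0,200),(0,0),(0,0)))])
cv2.imwrite("pics/held.png",cv2.convertScaleAbs(c[:,:,::-1],alpha=1.4))
E
```

```text
t: 3.35
tool_pos: [0.5178, -0.3405, 0.0834]
tool_rot: [-2.447, -1.968, 0.0]
contact_force: [-0.3, -0.1, -3.1]
opening: 0.0304
grip_force: 99.0
t: 4.02
tool_pos: [0.5175, -0.3403, 0.1976]
tool_rot: [-2.446, -1.967, 0.001]
contact_force: [0.1, 0.5, -3.0]
opening: 0.0309
grip_force: 99.2
shift [345.6 -67.7 -31.8] tooly -12.4 roll -0.007 tilt 0.15 F [ 0.1  0.5 -3. ] open 30.9 grip 99.2 t 4.02 q [-0.7   0.06  1.66  0.    1.42 -0.49]
286 244
```

View pics/held.png

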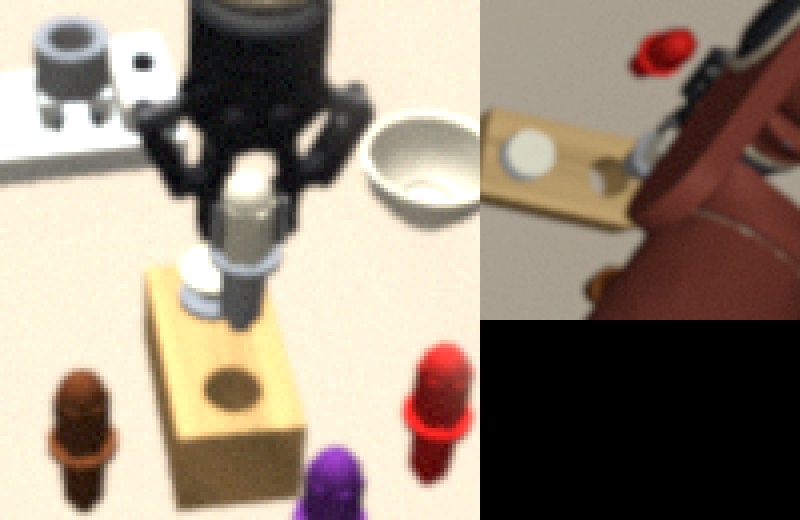

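```bash
cat >> h.py <<'E'
def axis(tag,c,z0,z1,dz=.008,r=.026):
    "side camera: per z slab, mean xy of near-side surface points within r of c, with lateral mid of silhouette"
    s,d=load(tag); S=cloud("side",d).reshape(-1,3); E=optics.camera_params("side")["extrinsics"]
    f=np.r_[E[:2,2],0]; f/=np.linalg.norm(f); l=np.array([-f[1],f[0],0])
    Q=S-np.r_[c,0]; m=(np.hypot(Q[:,0],Q[:,1])<r); Q=Q[m]
    for z in np.arange(z0,z1,dz):
        k=Q[(Q[:,2]>=z)&(Q[:,2]<z+dz)]
        if len(k)>4: a=k@l; print(round(z+dz/2,3),len(k),"lat min/max/mid mm",(a.min()*1e3).round(1),(a.max()*1e3).round(1),((a.min()+a.max())*500).round(1),"near",(np.percentile(k@f,10)*1e3).round(1))
    print("lat axis",l.round(3),"fwd",f.round(3))
E
python3 - <<'E'
from h import *
o=ctrl.get_obs(); axis("side1",o["tool_pos"][:2],.12,.255)
S=cloud("side",load("side1")[1])
E
```

```text
0.132 9 lat min/max/mid mm -6.8 2.9 -1.9 near -7.4
0.14 10 lat min/max/mid mm -13.6 10.1 -1.7 near -12.7
0.148 24 lat min/max/mid mm -13.4 10.4 -1.5 near -13.8
0.156 25 lat min/max/mid mm -12.9 11.0 -1.0 near -14.6
0.164 27 lat min/max/mid mm -15.3 11.2 -2.1 near -14.7
0.172 29 lat min/max/mid mm -14.5 11.4 -1.6 near -14.7
0.18 8 lat min/max/mid mm -6.7 11.7 2.5 near -16.7
0.188 52 lat min/max/mid mm -23.2 19.0 -2.1 near -21.2
0.196 58 lat min/max/mid mm -22.8 19.2 -1.8 near -17.1
0.204 41 lat min/max/mid mm -24.3 19.8 -2.3 near -16.3
0.212 59 lat min/max/mid mm -23.8 24.6 0.4 near -16.4
0.22 49 lat min/max/mid mm -23.7 22.7 -0.5 near -16.1
0.228 60 lat min/max/mid mm -23.0 23.0 0.0 near -16.8
0.236 72 lat min/max/mid mm -22.7 22.9 0.1 near -13.8
0.244 79 lat min/max/mid mm -24.1 21.3 -1.4 near -13.0
0.252 26 lat min/max/mid mm -23.7 25.5 0.9 near -14.1
lat axis [-0.945  0.327  0.   ] fwd [0.327 0.945 0.   ]
```

The pestle is held upright on the tool's axis (side crop: collar ~(243,260), tip ~(237,325)). Next I carry it over the mill.

```bash
python3 -m handwheel '[{"tx":10,"ty":-2,"tz":-12,"roll":0},{"tx":24,"ty":-5,"tz":-12,"roll":0},{"tx":36,"ty":-7,"tz":-8,"roll":0},{"tx":36,"ty":-7,"tz":0,"roll":0},{"tx":36,"ty":-7,"tz":0,"roll":0},{"tx":36,"ty":-7,"tz":0,"roll":0},{"tx":36,"ty":-7,"tz":0,"roll":0},{"tx":36,"ty":-7,"tz":0,"roll":0},{"tx":36,"ty":-7,"tz":0,"roll":0},{"tx":36,"ty":-7,"tz":0,"roll":0},{"tx":18,"ty":-4,"tz":0,"roll":0},{"tx":6,"ty":-1,"tz":0,"roll":0}]'
python3 -m handwheel '[{"tx":0,"ty":0,"tz":0,"roll":0},{"tx":0,"ty":0,"tz":0,"roll":0},{"tx":0,"ty":0,"tz":0,"roll":0}]'
python3 - <<'E'
from h import *
go(.5255,.0118,.180,-12)
snap("side","side2"); o=ctrl.get_obs(); axis("side2",o["tool_pos"][:2],.15,.24)
E
```

```text
t: 5.12
tool_pos: [0.5249, 0.0152, 0.231]
tool_rot: [-2.442, -1.973, 0.0]
contact_force: [-0.1, -0.5, -3.3]
opening: 0.0307
grip_force: 99.4
t: 5.37
tool_pos: [0.5258, 0.0107, 0.2312]
tool_rot: [-2.449, -1.968, 0.001]
contact_force: [-0.3, 0.1, -2.7]
opening: 0.031
grip_force: 99.4
shift [ 1.  -0.5 51.2] tooly -12.4 roll -0.008 tilt 0.04 F [-0.3  0.1 -2.7] open 31.0 grip 99.4 t 5.37 q [-0.12 -0.19  1.84 -0.    1.49  0.1 ]
0.17 6 lat min/max/mid mm -6.6 8.5 0.9 near -10.7
0.178 16 lat min/max/mid mm -12.9 11.5 -0.7 near -13.2
0.186 20 lat min/max/mid mm -13.0 11.3 -0.9 near -14.3
0.194 19 lat min/max/mid mm -13.2 11.1 -1.0 near -14.5
0.202 19 lat min/max/mid mm -13.3 10.8 -1.2 near -15.1
0.21 21 lat min/max/mid mm -13.4 10.6 -1.4 near -13.5
0.218 8 lat min/max/mid mm -22.3 19.2 -1.6 near -18.7
0.226 56 lat min/max/mid mm -22.4 19.4 -1.5 near -21.9
0.234 27 lat min/max/mid mm -22.5 18.6 -1.9 near -16.5
0.242 41 lat min/max/mid mm -25.5 21.5 -2.0 near -15.3
lat axis [-0.945  0.327  0.   ] fwd [0.327 0.945 0.   ]
```

```bash
python3 -m handwheel '[{"tx":1,"ty":-1,"tz":10,"roll":0},{"tx":0,"ty":0,"tz":15,"roll":0},{"tx":0,"ty":0,"tz":15,"roll":0},{"tx":0,"ty":0,"tz":10,"roll":0},{"tx":0,"ty":0,"tz":10,"roll":0},{"tx":0,"ty":0,"tz":10,"roll":0},{"tx":0,"ty":0,"tz":10,"roll":0},{"tx":0,"ty":0,"tz":5,"roll":0},{"tx":0,"ty":0,"tz":5,"roll":0},{"tx":0,"ty":0,"tz":5,"roll":0},{"tx":0,"ty":0,"tz":0,"roll":0},{"tx":0,"ty":0,"tz":0,"roll":0}]'
python3 - <<'E'
from h import *
go(.5255,.0118,.125,-12)
snap("side","side3"); o=ctrl.get_obs(); axis("side3",o["tool_pos"][:2],.09,.15,.004)
E
```

```text
t: 6.42
tool_pos: [0.524, 0.0132, 0.1353]
tool_rot: [-2.446, -1.968, 0.003]
contact_force: [-4.3, 1.7, -5.1]
opening: 0.0305
grip_force: 99.4
shift [-1.   1.8 10.3] tooly -12.4 roll -0.006 tilt 0.19 F [-4.3  1.7 -5.1] open 30.5 grip 99.4 t 6.42 q [-0.12 -0.11  1.93  0.    1.32  0.1 ]
0.096 6 lat min/max/mid mm -14.5 17.4 1.4 near -18.6
0.1 41 lat min/max/mid mm -24.0 23.2 -0.4 near -20.6
0.104 22 lat min/max/mid mm -20.9 23.6 1.3 near -19.5
0.108 11 lat min/max/mid mm -14.6 7.3 -3.6 near -14.3
0.112 11 lat min/max/mid mm -14.7 10.3 -2.2 near -14.4
0.12 6 lat min/max/mid mm -5.6 6.8 0.6 near -18.9
0.128 22 lat min/max/mid mm -21.2 19.3 -0.9 near -22.1
0.132 25 lat min/max/mid mm -21.1 19.3 -0.9 near -20.8
0.136 13 lat min/max/mid mm -18.1 9.6 -4.3 near -16.0
0.14 13 lat min/max/mid mm -15.0 18.9 1.9 near -17.2
0.144 18 lat min/max/mid mm -24.4 22.0 -1.2 near -16.8
0.148 16 lat min/max/mid mm -24.4 21.9 -1.3 near -16.3
lat axis [-0.945  0.327  0.   ] fwd [0.327 0.945 0.   ]
```

```bash
python3 -m handwheel '[{"tx":0.5,"ty":-1.3,"tz":0,"roll":0},{"tx":0,"ty":0,"tz":3,"roll":0},{"tx":0,"ty":0,"tz":3,"roll":0},{"tx":0,"ty":0,"tz":3,"roll":0},{"tx":0,"ty":0,"tz":2,"roll":0},{"tx":0,"ty":0,"tz":0,"roll":0},{"tx":0,"ty":0,"tz":0,"roll":0},{"tx":0,"ty":0,"tz":0,"roll":0}]'
python3 - <<'E'
from h import *
go(.5255,.0118,.125,-12)
E
```

```text
t: 7.13
tool_pos: [0.5236, 0.0136, 0.1254]
tool_rot: [-2.447, -1.969, 0.002]
contact_force: [-4.7, 0.6, -3.6]
opening: 0.0311
grip_force: 99.7
shift [-1.3  2.3  0.4] tooly -12.4 roll -0.006 tilt 0.07 F [-4.7  0.6 -3.6] open 31.1 grip 99.7 t 7.13 q [-0.12 -0.1   1.94 -0.    1.3   0.1 ]
```

```bash
python3 -m handwheel '[{"tx":-0.2,"ty":-1.3,"tz":0,"roll":0},{"tx":0,"ty":0,"tz":1,"roll":0},{"tx":0,"ty":0,"tz":1,"roll":0},{"tx":0,"ty":0,"tz":1,"roll":0},{"tx":0,"ty":0,"tz":0,"roll":0},{"tx":0,"ty":0,"tz":0,"roll":0}]'
python3 - <<'E'
from h import *
go(.5255,.0118,.125,-12); print(ctrl.get_obs()["wrist_torque"].round(2))
E
```

```text
t: 7.63
tool_pos: [0.5231, 0.0136, 0.1225]
tool_rot: [2.447, 1.968, 0.001]
contact_force: [-2.1, -0.4, -2.0]
opening: 0.0306
grip_force: 99.8
shift [-1.2  2.7 -2.5] tooly -12.4 roll -0.007 tilt 0.07 F [-2.1 -0.4 -2. ] open 30.6 grip 99.8 t 7.63 q [-0.12 -0.1   1.95 -0.    1.29  0.1 ]
[-0.04  0.49 -0.02]
```

```bash
python3 -m handwheel '[{"tx":0,"ty":-0.6,"tz":1,"roll":0.12},{"tx":0,"ty":0,"tz":1,"roll":0.12},{"tx":0,"ty":0,"tz":0.5,"roll":-0.12},{"tx":0,"ty":0,"tz":0.5,"roll":-0.12},{"tx":0,"ty":0,"tz":0.5,"roll":-0.12},{"tx":0,"ty":0,"tz":0.5,"roll":-0.12},{"tx":0,"ty":0,"tz":0.5,"roll":0.12},{"tx":0,"ty":0,"tz":0.5,"roll":0.12}]'
python3 - <<'E'
from h import *
go(.5255,.0118,.112,-12); print(ctrl.get_obs()["wrist_torque"].round(2))
E
```

```text
t: 8.3
tool_pos: [0.5228, 0.0135, 0.1177]
tool_rot: [2.452, 1.962, 0.002]
contact_force: [-1.7, -1.1, -0.9]
opening: 0.0305
grip_force: 100.2
shift [-1.1  3.   5.7] tooly -12.7 roll -0.012 tilt 0.12 F [-1.7 -1.1 -0.9] open 30.5 grip 100.2 t 8.3 q [-0.12 -0.09  1.95 -0.    1.28  0.11]
[-0.08  0.43  0.04]
```

```bash
python3 -m handwheel '[{"tx":0,"ty":-0.5,"tz":0.5,"roll":0.12},{"tx":0,"ty":0,"tz":0.5,"roll":0.12},{"tx":0,"ty":0,"tz":0.5,"roll":-0.12},{"tx":0,"ty":0,"tz":0.5,"roll":-0.12},{"tx":0,"ty":0,"tz":0.5,"roll":-0.12},{"tx":0,"ty":0,"tz":0.5,"roll":-0.12},{"tx":0,"ty":0,"tz":0.5,"roll":0.12},{"tx":0,"ty":0,"tz":0.5,"roll":0.12}]'
python3 - <<'E'
from h import *
go(.5255,.0118,.112,-12); print(ctrl.get_obs()["wrist_torque"].round(2))
E
```

```text
t: 8.97
tool_pos: [0.5228, 0.0135, 0.115]
tool_rot: [2.45, 1.962, 0.002]
contact_force: [-4.2, 0.0, 3.6]
opening: 0.0305
grip_force: 102.1
shift [-1.1  3.   3. ] tooly -12.6 roll -0.011 tilt 0.17 F [-4.2  0.   3.6] open 30.5 grip 102.1 t 8.97 q [-0.12 -0.09  1.96 -0.    1.27  0.1 ]
[-0.09  0.83  0.35]
```

```bash
python3 -m handwheel '[{"tx":0,"ty":-1,"tz":0.3,"roll":0.12},{"tx":0,"ty":0,"tz":0.3,"roll":0.12},{"tx":0,"ty":0,"tz":0.3,"roll":-0.12},{"tx":0,"ty":0,"tz":0.3,"roll":-0.12},{"tx":0,"ty":0,"tz":0.3,"roll":-0.12},{"tx":0,"ty":0,"tz":0.3,"roll":-0.12},{"tx":0,"ty":0,"tz":0.3,"roll":0.12},{"tx":0,"ty":0,"tz":0.3,"roll":0.12}]'
python3 - <<'E'
from h import *
go(.5255,.0118,.112,-12); print(ctrl.get_obs()["wrist_torque"].round(2))
snap("side","side4"); o=ctrl.get_obs(); axis("side4",o["tool_pos"][:2],.09,.13,.003)
E
```

```text
t: 9.63
tool_pos: [0.5227, 0.0135, 0.1135]
tool_rot: [2.448, 1.962, 0.004]
contact_force: [-2.7, -1.0, 5.3]
opening: 0.0306
grip_force: 103.9
shift [-1.1  3.1  1.5] tooly -12.6 roll -0.01 tilt 0.3 F [-2.7 -1.   5.3] open 30.6 grip 103.9 t 9.63 q [-0.12 -0.09  1.96 -0.    1.27  0.1 ]
[-0.11  0.65  0.59]
0.1 24 lat min/max/mid mm -25.2 25.4 0.1 near -21.1
0.104 12 lat min/max/mid mm -25.2 22.5 -1.4 near -21.2
0.107 18 lat min/max/mid mm -22.1 18.9 -1.6 near -18.7
0.11 27 lat min/max/mid mm -22.2 18.5 -1.9 near -22.0
0.113 5 lat min/max/mid mm -16.0 12.2 -1.9 near -19.3
0.116 9 lat min/max/mid mm -15.9 8.9 -3.5 near -16.2
0.119 10 lat min/max/mid mm -12.9 18.3 2.7 near -15.4
0.122 11 lat min/max/mid mm -16.1 21.3 2.6 near -14.0
0.125 9 lat min/max/mid mm -22.4 24.4 1.0 near -13.9
0.128 13 lat min/max/mid mm -25.5 17.9 -3.8 near -14.4
0.131 15 lat min/max/mid mm -19.3 21.1 0.9 near -15.7
lat axis [-0.945  0.327  0.   ] fwd [0.327 0.945 0.   ]
```

```bash
python3 -m handwheel '[{"tx":0,"ty":-0.5,"tz":0.3,"roll":0.12},{"tx":0,"ty":0,"tz":0.3,"roll":0.12},{"tx":0,"ty":0,"tz":0.3,"roll":-0.12},{"tx":0,"ty":0,"tz":0.3,"roll":-0.12},{"tx":0,"ty":0,"tz":0.3,"roll":-0.12},{"tx":0,"ty":0,"tz":0.3,"roll":-0.12},{"tx":0,"ty":0,"tz":0.3,"roll":0.12},{"tx":0,"ty":0,"tz":0.3,"roll":0.12}]'
python3 -c "
from h import *
go(.5255,.0118,.112,-12); print(ctrl.get_obs()['wrist_torque'].round(2))"
python3 -m handwheel '[{"tx":0,"ty":0,"tz":0.2,"roll":0.12},{"tx":0,"ty":0,"tz":0.2,"roll":0.12},{"tx":0,"ty":0,"tz":0.2,"roll":-0.12},{"tx":0,"ty":0,"tz":0.2,"roll":-0.12},{"tx":0,"ty":0,"tz":0.2,"roll":-0.12},{"tx":0,"ty":0,"tz":0.2,"roll":-0.12},{"tx":0,"ty":0,"tz":0.2,"roll":0.12},{"tx":0,"ty":0,"tz":0.2,"roll":0.12}]'
python3 -c "
from h import *
go(.5255,.0118,.112,-12); print(ctrl.get_obs()['wrist_torque'].round(2))"
```

```text
t: 10.35
tool_pos: [0.5228, 0.0135, 0.112]
tool_rot: [2.447, 1.962, 0.005]
contact_force: [-2.1, -1.7, 8.4]
opening: 0.0307
grip_force: 105.6
shift [-1.1  3.1 -0. ] tooly -12.6 roll -0.01 tilt 0.36 F [-2.1 -1.7  8.4] open 30.7 grip 105.6 t 10.35 q [-0.12 -0.09  1.96 -0.    1.27  0.1 ]
[-0.11  0.79  0.69]
t: 11.02
tool_pos: [0.5228, 0.0135, 0.1111]
tool_rot: [2.447, 1.962, 0.005]
contact_force: [-5.1, -1.1, 12.4]
opening: 0.0306
grip_force: 106.8
shift [-1.1  3.  -0.9] tooly -12.5 roll -0.01 tilt 0.35 F [-5.1 -1.1 12.4] open 30.6 grip 106.8 t 11.02 q [-0.12 -0.09  1.96 -0.    1.26  0.1 ]
[-0.08  1.21  0.76]
```

```bash
python3 -m handwheel '[{"tx":0,"ty":-0.6,"tz":0.2,"roll":0.12},{"tx":0,"ty":0,"tz":0.1,"roll":0.12},{"tx":0,"ty":0,"tz":0.1,"roll":0.12},{"tx":0,"ty":0,"tz":0.1,"roll":-0.12},{"tx":0,"ty":0,"tz":0,"roll":-0.12},{"tx":0,"ty":0,"tz":0,"roll":-0.12},{"tx":0,"ty":0,"tz":0,"roll":-0.12},{"tx":0,"ty":0,"tz":0,"roll":-0.12},{"tx":0,"ty":0,"tz":0,"roll":-0.12},{"tx":0,"ty":0,"tz":0,"roll":0.12},{"tx":0,"ty":0,"tz":0,"roll":0.12},{"tx":0,"ty":0,"tz":0,"roll":0.12}]'
python3 - <<'E'
from h import *
go(.5255,.0118,.112,-12); print(ctrl.get_obs()["wrist_torque"].round(2))
s,d=snap("side","side5"); u,v=project("side",[.5255,.0118,.11]).astype(int)
cv2.imwrite("pics/seat.png",cv2.convertScaleAbs(cv2.resize(s[v-40:v+40,u-45:u+45],(720,640)[0:2],interpolation=3)[:600,:,::-1],alpha=1.4))
E
```

```text
t: 12.02
tool_pos: [0.5228, 0.0135, 0.1111]
tool_rot: [2.446, 1.961, 0.006]
contact_force: [-3.7, -2.1, 11.9]
opening: 0.0307
grip_force: 107.1
shift [-1.1  3.1 -0.9] tooly -12.6 roll -0.01 tilt 0.43 F [-3.7 -2.1 11.9] open 30.7 grip 107.1 t 12.02 q [-0.12 -0.09  1.96 -0.    1.26  0.1 ]
[-0.1   1.05  0.88]
```

View pics/seat.png

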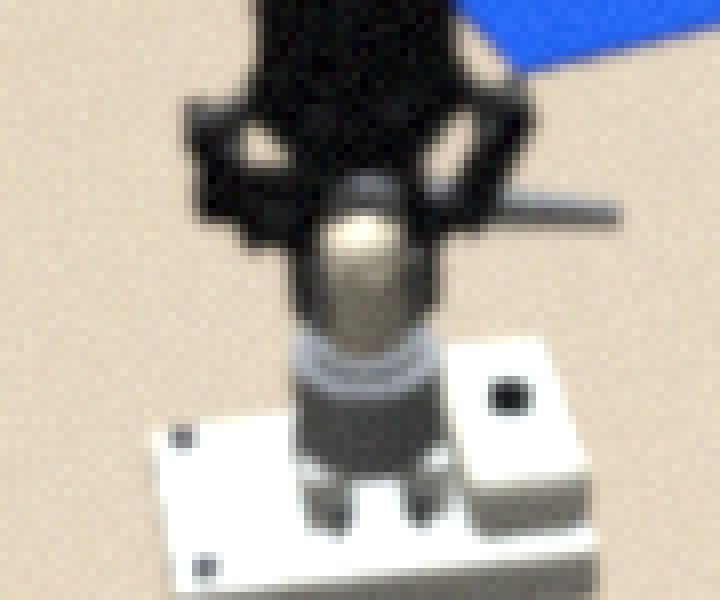

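The side crop shows the collar at or close above the barrel's face, around (365,370). I'll add a little more twisting push to be sure it is home.

```bash
python3 -m handwheel '[{"tx":0,"ty":-0.5,"tz":0.2,"roll":0.12},{"tx":0,"ty":0,"tz":0.2,"roll":0.12},{"tx":0,"ty":0,"tz":0.2,"roll":0.12},{"tx":0,"ty":0,"tz":0.2,"roll":-0.12},{"tx":0,"ty":0,"tz":0,"roll":-0.12},{"tx":0,"ty":0,"tz":0,"roll":-0.12},{"tx":0,"ty":0,"tz":0,"roll":-0.12},{"tx":0,"ty":0,"tz":0,"roll":-0.12},{"tx":0,"ty":0,"tz":0,"roll":-0.12},{"tx":0,"ty":0,"tz":0,"roll":0.12},{"tx":0,"ty":0,"tz":0,"roll":0.12},{"tx":0,"ty":0,"tz":0,"roll":0.12}]'
python3 - <<'E'
from h import *
go(.5255,.0118,.112,-12); print(ctrl.get_obs()["wrist_torque"].round(2))
s,d=snap("side","side6"); P=cloud("side",d)
Q=P.reshape(-1,3)-[.5255,.0118,0]; r=np.hypot(Q[:,0],Q[:,1])
for n,m in (("barrel rim",(r>.0235)&(r<.029)&(Q[:,2]>.09)&(Q[:,2]<.112)),("collar ledge",(r<.021)&(r>.0165)&(Q[:,1]<-.008)&(Q[:,2]>.098)&(Q[:,2]<.114))): print(n,m.sum(),np.percentile(Q[m,2],[10,50,90]).round(4))
E
```

```text
t: 13.07
tool_pos: [0.5228, 0.0135, 0.1108]
tool_rot: [2.446, 1.96, 0.008]
contact_force: [-3.4, -1.6, 13.7]
opening: 0.0309
grip_force: 107.0
shift [-1.1  3.1 -1.1] tooly -12.6 roll -0.01 tilt 0.5 F [-3.4 -1.6 13.7] open 30.9 grip 107.0 t 13.07 q [-0.12 -0.09  1.96 -0.    1.26  0.1 ]
[-0.18  1.05  0.74]
barrel rim 54 [0.0914 0.099  0.1015]
collar ledge 25 [0.0987 0.1065 0.1116]
```

Force rose 1.8 N for 0.3 mm of motion, which is exactly the spindle spring, so the pestle is on the hard stop. I'll unload, then let go.

```bash
python3 -m handwheel '[{"tx":0,"ty":0,"tz":-1.5,"roll":0},{"tx":0,"ty":0,"tz":-1.5,"roll":0},{"tx":0,"ty":0,"tz":-1,"roll":0},{"tx":0,"ty":0,"tz":0,"roll":0},{"tx":0,"ty":0,"tz":0,"roll":0}]'
python3 -m handwheel '[{"tx":0,"ty":0,"tz":0,"roll":0},{"tx":0,"ty":0,"tz":0,"roll":0},{"tx":0,"ty":0,"tz":0,"roll":0},{"tx":0,"ty":0,"tz":0,"roll":0},{"tx":0,"ty":0,"tz":0,"roll":0},{"tx":0,"ty":0,"tz":0,"roll":0},{"tx":0,"ty":0,"tz":0,"roll":0},{"tx":0,"ty":0,"tz":0,"roll":0}]' 70 30
python3 -m handwheel '[{"tx":0,"ty":0,"tz":-5,"roll":0},{"tx":0,"ty":0,"tz":-15,"roll":0},{"tx":0,"ty":0,"tz":-25,"roll":0},{"tx":0,"ty":0,"tz":-30,"roll":0},{"tx":0,"ty":0,"tz":-30,"roll":0},{"tx":0,"ty":0,"tz":-15,"roll":0},{"tx":0,"ty":0,"tz":0,"roll":0},{"tx":0,"ty":0,"tz":0,"roll":0},{"tx":0,"ty":0,"tz":0,"roll":0}]'
python3 - <<'E'
from h import *
go(.5457,.2612,.23,70.3)
s,d=snap("side","side7"); P=cloud("side",d)
Q=P.reshape(-1,3)-[.5255,.0118,0]; r=np.hypot(Q[:,0],Q[:,1])
m=(r<.03)&(Q[:,2]>.14); print("top",Q[m,2].max(),np.percentile(Q[m,2],[90,97]),Q[m&(Q[:,2]>.15)].mean(0))
axis("side7",(.5255,.0118),.09,.165,.004)
E
```

```text
t: 13.53
tool_pos: [0.5226, 0.0136, 0.1124]
tool_rot: [2.445, 1.962, 0.01]
contact_force: [5.1, -2.1, 4.9]
opening: 0.0308
grip_force: 98.9
t: 14.2
tool_pos: [0.519, 0.0146, 0.1095]
tool_rot: [-2.448, -1.969, 0.0]
contact_force: [0.5, -0.1, -0.4]
opening: 0.0702
grip_force: 0.0
t: 14.95
tool_pos: [0.5184, 0.0146, 0.2284]
tool_rot: [-2.447, -1.968, 0.002]
contact_force: [-0.6, 0.5, -0.2]
opening: 0.0697
grip_force: 0.0
shift [246.7 -26.2  -1.6] tooly -12.4 roll -1.443 tilt 0.1 F [-0.6  0.5 -0.2] open 69.7 grip 0.0 t 14.95 q [-0.12 -0.2   1.86  0.    1.49  0.1 ]
top 0.5496817121032781 [0.54729396 0.54862045] [ 0.00040371 -0.01033886  0.37012219]
0.1 14 lat min/max/mid mm -19.0 25.4 3.2 near -21.4
0.104 30 lat min/max/mid mm -25.3 25.4 0.1 near -20.3
0.108 36 lat min/max/mid mm -19.0 22.1 1.5 near -19.5
0.112 14 lat min/max/mid mm -16.0 18.9 1.4 near -14.9
0.116 9 lat min/max/mid mm -9.8 15.3 2.8 near -14.9
0.12 10 lat min/max/mid mm -12.9 18.6 2.8 near -13.6
0.124 13 lat min/max/mid mm -13.0 18.6 2.8 near -15.6
0.128 9 lat min/max/mid mm -13.0 11.6 -0.7 near -16.6
0.132 15 lat min/max/mid mm -13.0 18.3 2.7 near -15.3
0.136 11 lat min/max/mid mm -10.0 14.8 2.4 near -15.5
0.14 10 lat min/max/mid mm -13.1 17.9 2.4 near -15.9
0.144 12 lat min/max/mid mm -13.2 17.8 2.3 near -15.2
0.148 14 lat min/max/mid mm -13.3 17.6 2.2 near -15.3
0.152 14 lat min/max/mid mm -10.3 14.5 2.1 near -14.7
0.156 18 lat min/max/mid mm -10.3 14.5 2.1 near -11.9
0.16 13 lat min/max/mid mm -7.1 8.3 0.6 near -11.1
lat axis [-0.945  0.327  0.   ] fwd [0.327 0.945 0.   ]
```

```bash
python3 -m handwheel '[{"tx":18,"ty":-2,"tz":0,"roll":0},{"tx":30,"ty":-3,"tz":0,"roll":0},{"tx":36,"ty":-5,"tz":0,"roll":0},{"tx":36,"ty":-5,"tz":0,"roll":0},{"tx":36,"ty":-5,"tz":0,"roll":0},{"tx":36,"ty":-5,"tz":0,"roll":0},{"tx":36,"ty":-5,"tz":0,"roll":0},{"tx":18,"ty":-3,"tz":0,"roll":0}]' 60
python3 -m handwheel '[{"tx":0,"ty":0,"tz":0,"roll":-0.12},{"tx":0,"ty":0,"tz":0,"roll":-0.12},{"tx":0,"ty":0,"tz":0,"roll":-0.12},{"tx":0,"ty":0,"tz":0,"roll":-0.12},{"tx":0,"ty":0,"tz":0,"roll":-0.12},{"tx":0,"ty":0,"tz":0,"roll":-0.12},{"tx":0,"ty":0,"tz":0,"roll":-0.12},{"tx":0,"ty":0,"tz":0,"roll":-0.12},{"tx":0,"ty":0,"tz":0,"roll":-0.12},{"tx":0,"ty":0,"tz":0,"roll":-0.12},{"tx":0,"ty":0,"tz":0,"roll":-0.12},{"tx":0,"ty":0,"tz":0,"roll":-0.12}]'
python3 -m handwheel '[{"tx":0,"ty":0,"tz":20,"roll":0},{"tx":0,"ty":0,"tz":30,"roll":0},{"tx":0,"ty":0,"tz":30,"roll":0},{"tx":0,"ty":0,"tz":20,"roll":0},{"tx":0,"ty":0,"tz":0,"roll":0},{"tx":0,"ty":0,"tz":0,"roll":0}]'
python3 - <<'E'
from h import *
go(.5393,.2637,.06,70.3)
s,d=snap("top","top8"); t0,_=load("top0"); s,d=snap("side","side8")
P=cloud("side",d); Q=P.reshape(-1,3)-[.5393,.2637,0]; m=(abs(Q[:,0]-.09)<.1)&(abs(Q[:,1]+.04)<.08)&(Q[:,2]>.007)&(Q[:,2]<.03)
print(m.sum())
c=np.hstack([cv2.resize(cv2.imread("pics/top0.png")[140:220,150:240],(380,338)),cv2.resize(s[130:230,180:300,::-1],(400,338))])
cv2.imwrite("pics/drift.png",c)
E
```

```text
t: 15.67
tool_pos: [0.5383, 0.265, 0.2272]
tool_rot: [-2.444, -1.971, 0.004]
contact_force: [0.1, 0.1, -0.6]
opening: 0.0598
grip_force: 0.0
t: 16.67
tool_pos: [0.5386, 0.2615, 0.2271]
tool_rot: [-0.532, -3.093, 0.003]
contact_force: [0.2, 0.0, -0.3]
opening: 0.0598
grip_force: 0.0
t: 17.17
tool_pos: [0.5377, 0.2612, 0.1267]
tool_rot: [-0.541, -3.089, 0.004]
contact_force: [0.3, -0.4, -0.4]
opening: 0.0601
grip_force: 0.0
shift [-0.9  3.1 66.7] tooly 70.1 roll -0.003 tilt 0.33 F [ 0.3 -0.4 -0.4] open 60.1 grip 0.0 t 17.17 q [ 0.33  0.08  1.77  0.    1.3  -0.9 ]
261
```

View pics/drift.png

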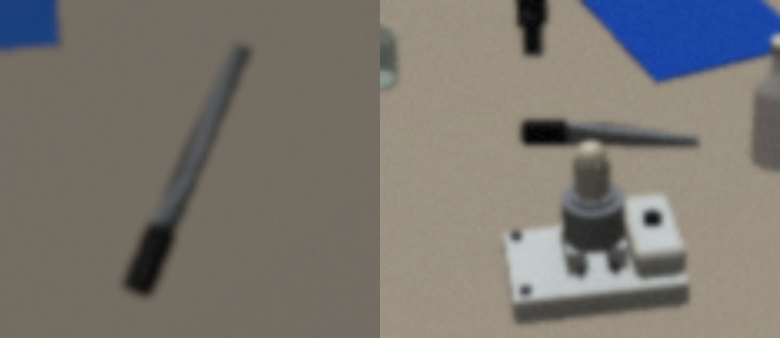

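The side view (right half) shows the pestle standing seated and alone in the mill, with the drift undisturbed behind it. In top-view pixels the handle's middle is at ~(185,201) and the tip at ~(207.6,151.4).

Run:
```python
from h import *
im,_=load("top0"); roi=im[145:216,170:220].astype(int).sum(2)
m=(roi<130).astype(np.uint8); n,l,st,c=cv2.connectedComponentsWithStats(m); k=1+st[1:,4].argmax(); print("handle px",c[k]+[170,145],st[k])
H=ray("top",*(c[k]+[170,145]),.022); T=ray("top",207.6,151.4,.004)
d=(T-H)[:2]; print(H,T,np.linalg.norm(d),np.degrees(np.arctan2(d[1],d[0])))
im,_=load("side8"); roi=im[155:185,215:260].astype(int).sum(2); m=(roi<130).astype(np.uint8)
n,l,st,c=cv2.connectedComponentsWithStats(m); k=1+st[1:,4].argmax(); print("side",c[k]+[215,155],st[k],ray("side",*(c[k]+[215,155]),.018))
```

```text
handle px [185.26315789 200.65263158] [10 48 11 16 95]
[0.54584518 0.25972777 0.022     ] [0.70659303 0.20016986 0.004     ] 0.17142641455540125 -20.329929918520595
side [229.65  168.725] [ 8 11 15  6 80] [0.54664983 0.25698352 0.018     ]
```

```bash
python3 -m handwheel '[{"tx":-1.4,"ty":1.6,"tz":15,"roll":0},{"tx":0,"ty":0,"tz":25,"roll":0},{"tx":0,"ty":0,"tz":25,"roll":0},{"tx":0,"ty":0,"tz":25,"roll":0},{"tx":0,"ty":0,"tz":15,"roll":0},{"tx":0,"ty":0,"tz":10,"roll":0},{"tx":0,"ty":0,"tz":5,"roll":0},{"tx":0,"ty":0,"tz":0,"roll":0},{"tx":0,"ty":0,"tz":0,"roll":0}]'
python3 -m handwheel '[{"tx":0,"ty":0,"tz":0,"roll":0},{"tx":0,"ty":0,"tz":0,"roll":0},{"tx":0,"ty":0,"tz":0,"roll":0},{"tx":0,"ty":0,"tz":0,"roll":0},{"tx":0,"ty":0,"tz":0,"roll":0},{"tx":0,"ty":0,"tz":0,"roll":0},{"tx":0,"ty":0,"tz":0,"roll":0}]' 5 80
python3 -c "
from h import *
go(.5393,.2637,.004,70.3)"
```

```text
t: 18.02
tool_pos: [0.5427, 0.2633, 0.0112]
tool_rot: [0.542, 3.092, 0.002]
contact_force: [0.2, -0.2, 0.4]
opening: 0.0598
grip_force: 0.0
t: 18.6
tool_pos: [0.5423, 0.2633, 0.011]
tool_rot: [0.542, 3.093, 0.002]
contact_force: [-1.2, -0.4, 6.0]
opening: 0.0179
grip_force: 81.1
shift [ 3.  -0.6  6.9] tooly 70.1 roll -0.003 tilt 0.12 F [-1.2 -0.4  6. ] open 17.9 grip 81.1 t 18.6 q [ 0.33  0.23  1.81  0.    1.1  -0.9 ]
```

```bash
python3 -m handwheel '[{"tx":0,"ty":0,"tz":0,"roll":0},{"tx":0,"ty":0,"tz":0,"roll":0},{"tx":0,"ty":0,"tz":0,"roll":0},{"tx":2,"ty":-0.6,"tz":3,"roll":0},{"tx":0,"ty":0,"tz":3,"roll":0},{"tx":0,"ty":0,"tz":0,"roll":0},{"tx":0,"ty":0,"tz":0,"roll":0}]' 40 30
python3 -c "
from h import *
go(.5393,.2637,.004,70.3)"
python3 -m handwheel '[{"tx":0,"ty":0,"tz":0,"roll":0},{"tx":0,"ty":0,"tz":0,"roll":0},{"tx":0,"ty":0,"tz":0,"roll":0},{"tx":0,"ty":0,"tz":0,"roll":0},{"tx":0,"ty":0,"tz":0,"roll":0},{"tx":0,"ty":0,"tz":0,"roll":0},{"tx":0,"ty":0,"tz":0,"roll":0}]' 5 100
python3 -c "
from h import *
go(.5393,.2637,.004,70.3)"
```

```text
t: 19.18
tool_pos: [0.5388, 0.2628, 0.0029]
tool_rot: [-0.542, -3.093, 0.001]
contact_force: [-0.3, 0.1, 0.1]
opening: 0.0401
grip_force: 0.0
shift [-0.2  1.  -1.1] tooly 70.1 roll -0.003 tilt 0.07 F [-0.3  0.1  0.1] open 40.1 grip 0.0 t 19.18 q [ 0.33  0.24  1.82 -0.    1.09 -0.89]
t: 19.77
tool_pos: [0.5397, 0.2631, 0.004]
tool_rot: [0.542, 3.094, 0.001]
contact_force: [-0.0, 0.3, 2.3]
opening: 0.0183
grip_force: 98.8
shift [0.5 0.4 0. ] tooly 70.1 roll -0.003 tilt 0.05 F [-0.   0.3  2.3] open 18.3 grip 98.8 t 19.77 q [ 0.33  0.24  1.82  0.    1.09 -0.89]
```

```bash
python3 -m handwheel '[{"tx":0,"ty":0,"tz":-8,"roll":0},{"tx":0,"ty":0,"tz":-20,"roll":0},{"tx":0,"ty":0,"tz":-30,"roll":0},{"tx":0,"ty":0,"tz":-30,"roll":0},{"tx":0,"ty":0,"tz":-12,"roll":0},{"tx":0,"ty":0,"tz":0,"roll":0.06},{"tx":0,"ty":0,"tz":0,"roll":0.12},{"tx":0,"ty":0,"tz":0,"roll":0.12},{"tx":0,"ty":0,"tz":0,"roll":0.12},{"tx":0,"ty":0,"tz":0,"roll":0.12},{"tx":0,"ty":0,"tz":0,"roll":0.12},{"tx":0,"ty":0,"tz":0,"roll":0.12}]'
python3 -m handwheel '[{"tx":0,"ty":0,"tz":0,"roll":0.12},{"tx":0,"ty":0,"tz":0,"roll":0.12},{"tx":0,"ty":0,"tz":0,"roll":0.12},{"tx":0,"ty":0,"tz":0,"roll":0.12},{"tx":0,"ty":0,"tz":0,"roll":0.06},{"tx":0,"ty":0,"tz":0,"roll":0.06},{"tx":0,"ty":0,"tz":0,"roll":0},{"tx":0,"ty":0,"tz":0,"roll":0},{"tx":0,"ty":0,"tz":0,"roll":0},{"tx":0,"ty":0,"tz":0,"roll":0}]'
python3 - <<'E'
from h import *
go(.5614,.2502,.100,-9.15); o=ctrl.get_obs(); print(o["tool_pos"],o["wrist_torque"].round(2))
t,td=snap("top","top9"); s,sd=snap("side","side9")
c=np.hstack([cv2.resize(t[150:250,120:290],(425,250)),cv2.resize(s[100:220,160:290],(370,341))[:250]])
cv2.imwrite("pics/dheld.png",cv2.convertScaleAbs(c[:,:,::-1],alpha=1.4))
E
```

```text
t: 20.77
tool_pos: [0.5385, 0.2627, 0.1024]
tool_rot: [-1.685, -2.65, 0.002]
contact_force: [0.4, -0.0, -2.0]
opening: 0.0181
grip_force: 98.3
t: 21.6
tool_pos: [0.5391, 0.2629, 0.1033]
tool_rot: [-2.387, -2.042, 0.001]
contact_force: [-0.6, -0.6, -3.1]
opening: 0.0179
grip_force: 98.3
shift [-9.1 24.   3.3] tooly -8.9 roll 0.005 tilt 0.03 F [-0.6 -0.6 -3.1] open 17.9 grip 98.3 t 21.6 q [ 0.33  0.11  1.78 -0.    1.26  0.48]
[0.53910951 0.26291497 0.10326213] [ 0.04 -0.01 -0.02]
```

View pics/dheld.png

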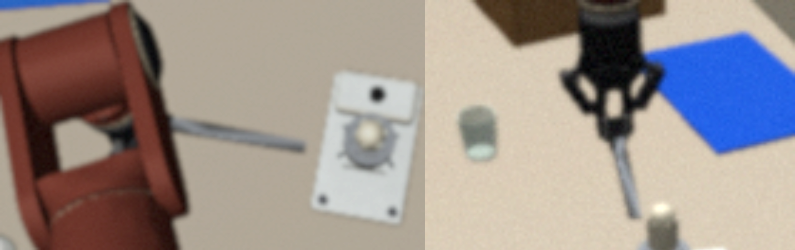

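The drift is held, with its blade pointing at the mill (top crop: tip ~(300,147)). I'll measure its line relative to the slot.

```bash
cat >> h.py <<'E'
def blade(cam,tag,zl,zh,M=(.5232,.0133),yaw=-9.15,y0=.05,y1=.2,w=.03):
    "points of the blade in the mill frame (robot coordinates): mid x per y slab, upper z"
    _,d=load(tag); Q=cloud(cam,d).reshape(-1,3)-np.r_[M,0]; a=np.radians(yaw); c,s=np.cos(a),np.sin(a)
    q=np.c_[Q[:,0]*c+Q[:,1]*s,-Q[:,0]*s+Q[:,1]*c,Q[:,2]]
    q=q[(abs(q[:,0])<w)&(q[:,1]>y0)&(q[:,1]<y1)&(q[:,2]>zl)&(q[:,2]<zh)]
    print(cam,"n",len(q),"tip y",(np.sort(q[:,1])[:3]*1e3).round(1))
    for y in np.arange(y0,y1,.015):
        k=q[(q[:,1]>=y)&(q[:,1]<y+.015)]*1e3
        if len(k)>3: print(round(y*1e3+7.5),len(k),"x mean/min/max",k[:,0].mean().round(1),k[:,0].min().round(1),k[:,0].max().round(1),"z top",np.percentile(k[:,2],[50,90]).round(1))
E
python3 - <<'E'
from h import *
o=ctrl.get_obs()
blade("top","top9",.08,.14); blade("side","side9",.08,.14)
a=np.radians(-9.15); d=o["tool_pos"][:2]-[.5232,.0133]; print("tcp mill", d@[np.cos(a),np.sin(a)], d@[-np.sin(a),np.cos(a)])
E
```

```text
top n 268 tip y [69.  69.3 69.7]
72 22 x mean/min/max -20.0 -26.6 -12.9 z top [103.  105.2]
88 29 x mean/min/max -19.7 -26.5 -12.7 z top [106.8 108.8]
102 30 x mean/min/max -20.4 -26.9 -13.1 z top [108.5 111.2]
118 29 x mean/min/max -20.5 -27.3 -13.1 z top [112.8 114.2]
132 30 x mean/min/max -20.6 -26.9 -12.9 z top [114.6 116.2]
148 32 x mean/min/max -21.2 -27.4 -13.6 z top [115.6 119.5]
162 33 x mean/min/max -21.1 -27.6 -13.6 z top [118.7 122. ]
177 31 x mean/min/max -21.4 -27.6 -13.7 z top [120.6 123.2]
192 32 x mean/min/max -21.9 -27.6 -14.3 z top [121.3 123. ]
side n 124 tip y [68.3 68.4 68.7]
72 15 x mean/min/max -20.3 -26.4 -14.8 z top [107.2 109.5]
88 13 x mean/min/max -23.4 -28.0 -16.9 z top [109.3 111.8]
102 18 x mean/min/max -21.2 -28.5 -14.5 z top [111.2 113.8]
118 12 x mean/min/max -21.5 -27.5 -15.5 z top [114.7 115.8]
132 14 x mean/min/max -23.9 -28.7 -14.9 z top [116.9 118.3]
148 12 x mean/min/max -20.0 -26.8 -15.0 z top [120.1 121.3]
162 17 x mean/min/max -23.8 -28.7 -16.4 z top [120.2 124. ]
177 14 x mean/min/max -23.9 -29.0 -15.0 z top [123.  124.6]
192 9 x mean/min/max -22.7 -28.9 -16.1 z top [124.  125.8]
tcp mill -0.02385328969923566 0.24904464618566155
```

```bash
python3 -m handwheel '[{"tx":0,"ty":8,"tz":0,"roll":0.008},{"tx":0,"ty":15.6,"tz":0,"roll":0},{"tx":0,"ty":0,"tz":20,"roll":0},{"tx":0,"ty":0,"tz":25,"roll":0},{"tx":0,"ty":0,"tz":15,"roll":0},{"tx":0,"ty":0,"tz":6,"roll":0},{"tx":0,"ty":0,"tz":0,"roll":0},{"tx":0,"ty":0,"tz":0,"roll":0},{"tx":0,"ty":0,"tz":0,"roll":0}]'
python3 - <<'E'
from h import *
a=np.radians(-9.15); o=ctrl.get_obs(); d=o["tool_pos"][:2]-[.5232,.0133]; print("tcp mill", d@[np.cos(a),np.sin(a)], d@[-np.sin(a),np.cos(a)]); go(.559,.2354,.0375,-9.4)
t,td=snap("top","top10"); snap("side","side10")
blade("top","top10",.025,.07,y0=.06,y1=.16); blade("side","side10",.025,.07,y0=.06,y1=.16)
for cam,tag in (("top","top10"),("side","side10")):
    _,d=load(tag); Q=cloud(cam,d).reshape(-1,3)-[.5232,.0133,0]
    k=Q[(np.hypot(Q[:,0],Q[:,1])<.03)&(Q[:,2]>.13)&(Q[:,2]<.17)]; c=cv2.minEnclosingCircle((k[:,:2]*1e3).astype(np.float32)); print(cam,"dome",c,k[:,2].max())
E
```

```text
t: 22.45
tool_pos: [0.564, 0.2596, 0.0393]
tool_rot: [2.395, 2.031, 0.004]
contact_force: [-0.1, 0.5, -1.9]
opening: 0.0181
grip_force: 98.3
tcp mill 0.001087371284152469 0.24962982313906987
shift [-24.7  -1.    1.7] tooly -9.4 roll 0.0 tilt 0.16 F [-0.1  0.5 -1.9] open 18.1 grip 98.3 t 22.45 q [ 0.31  0.23  1.76 -0.    1.15  0.48]
top n 160 tip y [69.4 69.7 70.6]
68 9 x mean/min/max 4.2 -2.7 10.9 z top [39.1 41.7]
82 26 x mean/min/max 3.7 -2.7 10.9 z top [42.2 45.6]
98 26 x mean/min/max 3.7 -2.5 11.4 z top [43.7 48. ]
112 25 x mean/min/max 3.7 -2.9 10.7 z top [46.4 49.6]
128 27 x mean/min/max 3.4 -2.7 10.8 z top [49.2 51.3]
142 28 x mean/min/max 3.4 -3.0 11.3 z top [50.7 53.8]
158 19 x mean/min/max 3.8 -2.9 10.9 z top [54.1 56.7]
side n 22 tip y [118.8 122.2 123. ]
128 4 x mean/min/max -3.8 -4.2 -3.5 z top [47.3 54. ]
142 9 x mean/min/max -1.7 -4.6 3.0 z top [52.8 57.1]
158 8 x mean/min/max 1.2 -3.9 7.5 z top [55.7 57.7]
top dome ((2.083766460418701, -0.47512173652648926), 16.647382736206055) 0.16371269939297795
side dome ((-1.739560604095459, -4.097179412841797), 16.64825439453125) 0.16352432521904026
```

```bash
python3 -m handwheel '[{"tx":-5,"ty":-1.8,"tz":0,"roll":0},{"tx":-10,"ty":0,"tz":0,"roll":0},{"tx":-10,"ty":0,"tz":0,"roll":0},{"tx":0,"ty":0,"tz":1,"roll":0},{"tx":0,"ty":0,"tz":1,"roll":0},{"tx":0,"ty":0,"tz":1,"roll":0},{"tx":0,"ty":0,"tz":0,"roll":0},{"tx":0,"ty":0,"tz":0,"roll":0},{"tx":0,"ty":0,"tz":0,"roll":0}]'
python3 - <<'E'
from h import *
a=np.radians(-9.15); o=ctrl.get_obs(); d=o["tool_pos"][:2]-[.5232,.0133]; print("tcp mill", d@[np.cos(a),np.sin(a)], d@[-np.sin(a),np.cos(a)]); go(.559,.2354,.0375,-9.4); print(o["wrist_torque"].round(2))
snap("top","top11"); blade("top","top11",.0345,.07,y0=.03,y1=.15)
E
```

```text
t: 23.3
tool_pos: [0.5568, 0.2351, 0.0345]
tool_rot: [-2.396, -2.032, 0.0]
contact_force: [-0.5, -0.2, -1.5]
opening: 0.018
grip_force: 98.3
tcp mill -0.002105907732411927 0.22427183073263157
shift [ 0.7  2.1 -3. ] tooly -9.4 roll 0.0 tilt 0.0 F [-0.5 -0.2 -1.5] open 18.0 grip 98.3 t 23.3 q [0.28 0.2  1.8  0.   1.14 0.44]
[ 0.03 -0.   -0.01]
top n 178 tip y [32.7 44.3 44.9]
52 21 x mean/min/max 0.3 -6.3 8.0 z top [38. 40.]
68 23 x mean/min/max 0.9 -6.0 8.0 z top [38.  41.3]
82 24 x mean/min/max 1.2 -5.6 7.7 z top [41.4 44.4]
98 25 x mean/min/max 1.0 -6.1 8.5 z top [43.6 46.5]
112 27 x mean/min/max 0.8 -6.2 7.8 z top [46.2 49. ]
128 26 x mean/min/max 0.4 -6.1 8.4 z top [49.2 51.3]
142 29 x mean/min/max 0.2 -6.4 8.9 z top [50.1 53.7]
```

```bash
python3 -m handwheel '[{"tx":-3,"ty":1.2,"tz":0,"roll":0},{"tx":-6,"ty":0,"tz":0,"roll":0},{"tx":-6,"ty":0,"tz":0,"roll":0},{"tx":-6,"ty":0,"tz":0,"roll":0},{"tx":-6,"ty":0,"tz":0,"roll":0},{"tx":-3,"ty":0,"tz":0,"roll":0},{"tx":0,"ty":0,"tz":0,"roll":0},{"tx":0,"ty":0,"tz":0,"roll":0}]'
python3 - <<'E'
from h import *
a=np.radians(-9.15); o=ctrl.get_obs(); d=o["tool_pos"][:2]-[.5232,.0133]; print("tcp mill", d@[np.cos(a),np.sin(a)], d@[-np.sin(a),np.cos(a)]); go(.559,.2354,.0345,-9.4); print(o["wrist_torque"].round(2))
snap("top","top12"); blade("top","top12",.0345,.07,y0=.03,y1=.12)
E
```

```text
t: 24.02
tool_pos: [0.5531, 0.2048, 0.0347]
tool_rot: [-2.396, -2.031, -0.0]
contact_force: [0.4, 0.7, -1.9]
opening: 0.018
grip_force: 98.3
tcp mill -0.0009494735135869674 0.19378976629435357
shift [31.2  0.8  0.2] tooly -9.4 roll -0.001 tilt 0.02 F [ 0.4  0.7 -1.9] open 18.0 grip 98.3 t 24.02 q [0.23 0.17 1.84 0.   1.14 0.39]
[ 0.07 -0.03 -0.01]
top n 159 tip y [30.  30.7 31.4]
38 26 x mean/min/max 2.3 -14.5 20.7 z top [38.1 41.6]
52 25 x mean/min/max 1.7 -5.1 8.7 z top [43.  45.3]
68 27 x mean/min/max 1.3 -5.1 9.0 z top [44.5 46.7]
82 26 x mean/min/max 1.8 -4.9 9.0 z top [46.3 48.2]
98 27 x mean/min/max 1.5 -5.2 9.0 z top [49.6 51.1]
112 28 x mean/min/max 1.4 -4.8 8.8 z top [51.4 53.7]
```

```bash
python3 -m handwheel '[{"tx":-3,"ty":0.2,"tz":0.4,"roll":0},{"tx":-6,"ty":0,"tz":0.4,"roll":0},{"tx":-6,"ty":0,"tz":0.4,"roll":0},{"tx":-6,"ty":0,"tz":0,"roll":0},{"tx":-6,"ty":0,"tz":0,"roll":0},{"tx":-5,"ty":0,"tz":0,"roll":0},{"tx":-2,"ty":0,"tz":0,"roll":0},{"tx":0,"ty":0,"tz":0,"roll":0},{"tx":0,"ty":0,"tz":0,"roll":0}]'
cat >> h.py <<'E'
def where():
    a=np.radians(-9.15); o=ctrl.get_obs(); d=o["tool_pos"][:2]-[.5232,.0133]; f=o["contact_force"]; c,s=np.cos(a),np.sin(a)
    print("tcp mill",np.round([1e3*(d@[c,s]),1e3*(d@[-s,c]),1e3*o["tool_pos"][2]],1),"tip y",round(1e3*(d@[-s,c])-180,1),"F mill",np.round([f[:2]@[c,s],f[:2]@[-s,c],f[2]],1),"torque",o["wrist_torque"].round(2),"open",round(o["opening"]*1e3,1),"grip",round(o["grip_force"],1),"t",round(o["t"],2))
E
python3 -c "
from h import *
where()"
```

```text
t: 24.82
tool_pos: [0.5478, 0.1712, 0.0336]
tool_rot: [2.396, 2.031, 0.0]
contact_force: [-0.6, -0.6, 0.1]
opening: 0.018
grip_force: 98.4
tcp mill [ -0.8 159.8  33.6] tip y -20.2 F mill [-0.5 -0.7  0.1] torque [-0.3   0.05 -0.02] open 18.0 grip 98.4 t 24.82
```

```bash
python3 -m handwheel '[{"tx":-3,"ty":0,"tz":0,"roll":0},{"tx":-3,"ty":0,"tz":0,"roll":0},{"tx":-3,"ty":0,"tz":0,"roll":0},{"tx":-3,"ty":0,"tz":0,"roll":0},{"tx":-3,"ty":0,"tz":0,"roll":0},{"tx":-3,"ty":0,"tz":0,"roll":0},{"tx":-3,"ty":0,"tz":0,"roll":0}]'
python3 -c "
from h import *
where()"
```

```text
t: 25.4
tool_pos: [0.5453, 0.1542, 0.0341]
tool_rot: [-2.394, -2.027, -0.013]
contact_force: [3.6, 19.7, -2.7]
opening: 0.0179
grip_force: 98.2
tcp mill [ -0.6 142.6  34.1] tip y -37.4 F mill [ 0.5 20.1 -2.7] torque [ 2.75 -0.46  0.08] open 17.9 grip 98.2 t 25.4
```

```bash
python3 -m handwheel '[{"tx":-2,"ty":0,"tz":0,"roll":0},{"tx":-2,"ty":0,"tz":0,"roll":0},{"tx":-2,"ty":0,"tz":0,"roll":0},{"tx":-2,"ty":0,"tz":0,"roll":0},{"tx":-2,"ty":0,"tz":0,"roll":0},{"tx":-2,"ty":0,"tz":0,"roll":0}]'
python3 -c "
from h import *
where()"
```

```text
t: 25.9
tool_pos: [0.5435, 0.1457, 0.0342]
tool_rot: [-2.391, -2.026, -0.02]
contact_force: [4.4, 25.5, -3.5]
opening: 0.018
grip_force: 97.9
tcp mill [ -1.  133.9  34.2] tip y -46.1 F mill [ 0.3 25.9 -3.5] torque [ 3.65 -0.61  0.01] open 18.0 grip 97.9 t 25.9
```

```bash
python3 -m handwheel '[{"tx":-2,"ty":0,"tz":0,"roll":0},{"tx":-2,"ty":0,"tz":0,"roll":0},{"tx":-2,"ty":0,"tz":0,"roll":0},{"tx":-2,"ty":0,"tz":0,"roll":0},{"tx":-2,"ty":0,"tz":0,"roll":0},{"tx":-2,"ty":0,"tz":0,"roll":0}]'
cat >> h.py <<'E'
def look(tag):
    for cam in ("top","side"):
        im,d=snap(cam,cam+tag); Q=cloud(cam,d).reshape(-1,3)-[.5232,.0133,0]
        k=Q[(np.hypot(Q[:,0],Q[:,1])<.03)&(Q[:,2]>.125)&(Q[:,2]<.185)]
        if len(k)>5: print(cam,"pestle top z",np.sort(k[:,2])[-4:].round(4),"xy",cv2.minEnclosingCircle((k[:,:2]*1e3).astype(np.float32)))
E
python3 -c "
from h import *
where(); look('13')"
```

```text
t: 26.4
tool_pos: [0.5409, 0.1293, 0.034]
tool_rot: [-2.394, -2.031, -0.007]
contact_force: [1.7, 6.1, 1.0]
opening: 0.0179
grip_force: 98.6
tcp mill [ -1.  117.4  34. ] tip y -62.6 F mill [0.7 6.3 1. ] torque [ 0.94 -0.11 -0.02] open 17.9 grip 98.6 t 26.4
top pestle top z [0.1648 0.1654 0.166  0.1663] xy ((1.4932432174682617, -0.4832845628261566), 16.47986602783203)
side pestle top z [0.1661 0.1669 0.1673 0.1675] xy ((-1.702731966972351, -4.0564985275268555), 17.08245277404785)
```

```bash
python3 -m handwheel '[{"tx":-2,"ty":0,"tz":0,"roll":0},{"tx":-3,"ty":0,"tz":0,"roll":0},{"tx":-3,"ty":0,"tz":0,"roll":0},{"tx":-3,"ty":0,"tz":0,"roll":0},{"tx":-3,"ty":0,"tz":0,"roll":0},{"tx":-3,"ty":0,"tz":0,"roll":0},{"tx":-3,"ty":0,"tz":0,"roll":0},{"tx":-2,"ty":0,"tz":0,"roll":0},{"tx":-1,"ty":0,"tz":0,"roll":0},{"tx":0,"ty":0,"tz":0,"roll":0},{"tx":0,"ty":0,"tz":0,"roll":0},{"tx":0,"ty":0,"tz":0,"roll":0}]'
python3 - <<'E'
from h import *
where(); look('14')
s,_=load("side14"); u,v=project("side",[.5255,.0118,.12]).astype(int)
cv2.imwrite("pics/loose.png",cv2.convertScaleAbs(cv2.resize(s[v-45:v+45,u-50:u+50],(660,594),interpolation=3)[:,:,::-1],alpha=1.4))
for tag in ("side7","side14"): print(tag); axis(tag,(.5235,.0125),.1,.126,.003)
E
```

```text
t: 27.5
tool_pos: [0.5369, 0.1037, 0.0338]
tool_rot: [2.395, 2.031, -0.0]
contact_force: [0.6, 1.6, 5.7]
opening: 0.0182
grip_force: 99.1
tcp mill [-0.8 91.4 33.8] tip y -88.6 F mill [0.3 1.7 5.7] torque [ 0.14 -0.05  0.01] open 18.2 grip 99.1 t 27.5
top pestle top z [0.1689 0.169  0.1697 0.172 ] xy ((2.0623831748962402, 0.7537050247192383), 16.455135345458984)
side pestle top z [0.1704 0.1705 0.1706 0.1709] xy ((-1.2390661239624023, -2.010373592376709), 16.75393295288086)
side7
0.102 22 lat min/max/mid mm -24.3 23.3 -0.5 near -21.2
0.105 19 lat min/max/mid mm -24.3 19.6 -2.3 near -23.8
0.108 29 lat min/max/mid mm -21.2 20.0 -0.6 near -20.0
0.111 14 lat min/max/mid mm -18.1 16.3 -0.9 near -15.6
0.114 8 lat min/max/mid mm -14.9 16.8 0.9 near -15.2
0.117 8 lat min/max/mid mm -11.9 13.1 0.6 near -14.9
0.12 8 lat min/max/mid mm -11.9 16.4 2.3 near -13.8
0.123 8 lat min/max/mid mm -15.1 16.3 0.6 near -14.4
0.126 9 lat min/max/mid mm -15.1 16.5 0.7 near -15.9
lat axis [-0.945  0.327  0.   ] fwd [0.327 0.945 0.   ]
side14
0.102 31 lat min/max/mid mm -24.3 23.6 -0.3 near -21.8
0.105 14 lat min/max/mid mm -21.2 22.9 0.9 near -14.0
0.114 6 lat min/max/mid mm -11.9 19.5 3.8 near -17.6
0.117 28 lat min/max/mid mm -21.2 19.8 -0.7 near -20.4
0.12 17 lat min/max/mid mm -21.3 16.6 -2.3 near -18.9
0.123 10 lat min/max/mid mm -12.0 13.1 0.6 near -14.4
0.126 7 lat min/max/mid mm -12.0 9.8 -1.1 near -14.6
lat axis [-0.945  0.327  0.   ] fwd [0.327 0.945 0.   ]
```

View pics/loose.png

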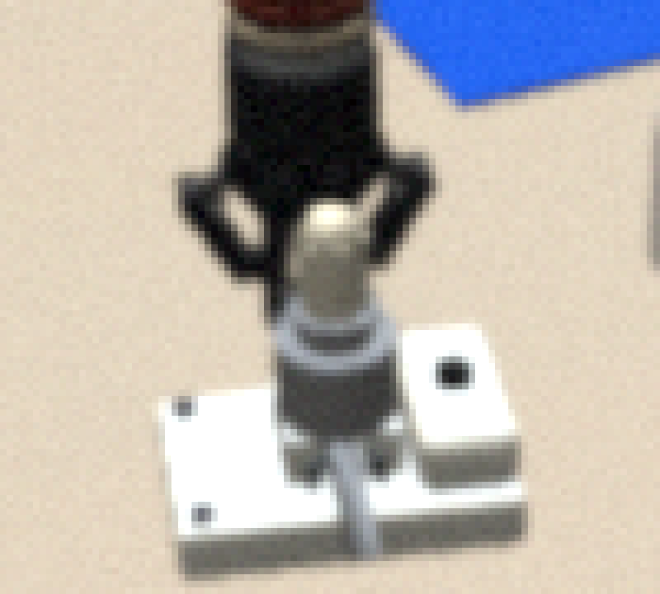

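The side crop shows the pestle standing raised with its collar at ~(335,335). The blade's tip has come out on the near side at ~(368,552). I'll measure the lift and tip properly.

Run:
```python
from h import *
for cam,ref,now in (("side","side8","side14"),("side","side10","side14"),("top","top10","top14")):
    r=[]
    for tag in (ref,now):
        _,d=load(tag); Q=cloud(cam,d).reshape(-1,3)-[.5232,.0133,0]
        k=Q[(np.hypot(Q[:,0],Q[:,1])<.025)&(Q[:,2]>.12)&(Q[:,2]<.185)]; r.append(np.sort(k[:,2])[-16:].mean())
    print(ref,r,"lift",(r[1]-r[0])*1e3)
# collar/dome shift in the side picture: template of body+collar, sub-pixel
a=cv2.cvtColor(load("side8")[0],6).astype(np.float32); b=cv2.cvtColor(load("side14")[0],6).astype(np.float32)
u0,v0=project("side",[.5235,.0125,.108]).astype(int)
T=a[v0-4:v0+5,u0-9:u0+10]; R=cv2.matchTemplate(b[v0-14:v0+8,u0-12:u0+13],T,5); _,mx,_,p=cv2.minMaxLoc(R)
c=R[:,p[0]]; i=p[1]; sub=i+(0.5*(c[i-1]-c[i+1])/(c[i-1]-2*c[i]+c[i+1]) if 0<i<len(c)-1 else 0)
dv=sub-10; pxmm=(project("side",[.5235,.0125,.108])-project("side",[.5235,.0125,.118]))[1]/10
print("corr",mx,"dv px",dv,"lift mm",-dv/pxmm, "px/mm",pxmm)
u,v=project("side",[.5255,.0118,.12]).astype(int); T=ray("side",u-50+368/6.6,v-45+552/6.6,.032)
for M in ((.5255,.0118),(.5235,.013)): d=T[:2]-M; an=np.radians(-9.15); print("tip mill",d@[np.cos(an),np.sin(an)],d@[-np.sin(an),np.cos(an)])
```

```text
side8 [np.float64(0.16021260625779266), np.float64(0.16947851469209158)] lift 9.26590843429892
side10 [np.float64(0.1609064944725434), np.float64(0.16947851469209158)] lift 8.572020219548172
top10 [np.float64(0.1598980452980913), np.float64(0.16870561856060445)] lift 8.807573262513163
corr 0.6206707954406738 dv px 2.3736992 lift mm -9.184359556016188 px/mm 0.25845015907260915
tip mill 0.0006086126215709056 -0.0834773750164629
tip mill 0.0027739870708760155 -0.08434406613462242
```

```bash
python3 -m handwheel '[{"tx":-2,"ty":0,"tz":0,"roll":0},{"tx":-2,"ty":0,"tz":0,"roll":0},{"tx":-2,"ty":0,"tz":0,"roll":0},{"tx":-2,"ty":0,"tz":0,"roll":0},{"tx":-1,"ty":0,"tz":0,"roll":0},{"tx":0,"ty":0,"tz":0,"roll":0},{"tx":0,"ty":0,"tz":0,"roll":0},{"tx":0,"ty":0,"tz":0,"roll":0}]'
python3 - <<'E'
from h import *
where(); look('15')
for cam,ref,now in (("side","side8","side15"),("top","top10","top15")):
    r=[]
    for tag in (ref,now):
        _,d=load(tag); Q=cloud(cam,d).reshape(-1,3)-[.5232,.0133,0]
        k=Q[(np.hypot(Q[:,0],Q[:,1])<.025)&(Q[:,2]>.12)&(Q[:,2]<.185)]; r.append(np.sort(k[:,2])[-16:].mean())
    print(ref,r,"lift",(r[1]-r[0])*1e3)
E
```

```text
t: 28.27
tool_pos: [0.5355, 0.095, 0.0339]
tool_rot: [2.396, 2.031, 0.001]
contact_force: [0.7, 3.2, 5.8]
opening: 0.0178
grip_force: 99.1
tcp mill [-0.8 82.6 33.9] tip y -97.4 F mill [0.2 3.2 5.8] torque [ 0.27 -0.09 -0.03] open 17.8 grip 99.1 t 28.27
top pestle top z [0.1707 0.1709 0.1723 0.1731] xy ((2.554858684539795, 2.378983497619629), 16.752391815185547)
side pestle top z [0.1722 0.1722 0.1723 0.1733] xy ((-1.0881332159042358, -0.44912418723106384), 17.584720611572266)
side8 [np.float64(0.16021260625779266), np.float64(0.1707358949599349)] lift 10.523288702142253
top10 [np.float64(0.1598980452980913), np.float64(0.17027803612083392)] lift 10.379990822742629
```

```bash
python3 -m handwheel '[{"tx":0,"ty":0,"tz":-1,"roll":0},{"tx":0,"ty":0,"tz":-0.8,"roll":0},{"tx":0,"ty":0,"tz":0,"roll":0}]'
python3 -m handwheel '[{"tx":0,"ty":0,"tz":0,"roll":0},{"tx":0,"ty":0,"tz":0,"roll":0},{"tx":0,"ty":0,"tz":0,"roll":0},{"tx":0,"ty":0,"tz":0,"roll":0},{"tx":0,"ty":0,"tz":0,"roll":0},{"tx":0,"ty":0,"tz":0,"roll":0}]' 40 30
python3 -m handwheel '[{"tx":0,"ty":0,"tz":-5,"roll":0},{"tx":0,"ty":0,"tz":-10,"roll":0},{"tx":0,"ty":0,"tz":-20,"roll":0},{"tx":3,"ty":0,"tz":-25,"roll":0},{"tx":5,"ty":0,"tz":-30,"roll":0},{"tx":20,"ty":0,"tz":-30,"roll":0},{"tx":30,"ty":0,"tz":-20,"roll":0},{"tx":30,"ty":0,"tz":-10,"roll":0},{"tx":30,"ty":0,"tz":0,"roll":0},{"tx":15,"ty":0,"tz":0,"roll":0},{"tx":0,"ty":0,"tz":0,"roll":0},{"tx":0,"ty":0,"tz":0,"roll":0}]'
python3 - <<'E'
from h import *
where(); look('16')
for cam,ref,now in (("side","side8","side16"),("top","top10","top16")):
    r=[]
    for tag in (ref,now):
        _,d=load(tag); Q=cloud(cam,d).reshape(-1,3)-[.5232,.0133,0]
        k=Q[(np.hypot(Q[:,0],Q[:,1])<.025)&(Q[:,2]>.12)&(Q[:,2]<.185)]; r.append(np.sort(k[:,2])[-16:].mean())
    print(ref,r,"lift",(r[1]-r[0])*1e3)
axis("side16",(.5235,.0125),.112,.17,.005)
s,_=load("side16"); t,_=load("top16"); u,v=project("side",[.5255,.0118,.12]).astype(int)
a=cv2.resize(s[v-45:v+45,u-45:u+45],(400,400),interpolation=3); b=cv2.resize(t[165:245,220:300],(400,400),interpolation=3)
cv2.imwrite("pics/end.png",cv2.convertScaleAbs(np.hstack([a,b])[:,:,::-1],alpha=1.4))
E
```

```text
t: 28.62
tool_pos: [0.5339, 0.0948, 0.034]
tool_rot: [-2.395, -2.031, 0.004]
contact_force: [0.9, -0.7, -1.9]
opening: 0.0182
grip_force: 98.4
t: 29.12
tool_pos: [0.5352, 0.0955, 0.0353]
tool_rot: [2.396, 2.032, 0.0]
contact_force: [-0.2, -1.0, 0.3]
opening: 0.0396
grip_force: 0.0
t: 30.12
tool_pos: [0.5565, 0.2268, 0.1851]
tool_rot: [2.394, 2.034, -0.002]
contact_force: [0.4, 0.5, -0.3]
opening: 0.0402
grip_force: 0.0
tcp mill [ -1.1 216.1 185.1] tip y 36.1 F mill [ 0.4  0.5 -0.3] torque [-0.03  0.04  0.01] open 40.2 grip 0.0 t 30.12
top pestle top z [0.1711 0.1713 0.1716 0.1716] xy ((3.640439987182617, 2.28515887260437), 16.828481674194336)
side pestle top z [0.1724 0.173  0.1733 0.1737] xy ((-0.9557329416275024, -2.7449824810028076), 18.010448455810547)
side8 [np.float64(0.16021260625779266), np.float64(0.17129243803918492)] lift 11.079831781392269
top10 [np.float64(0.1598980452980913), np.float64(0.1699858078732454)] lift 10.08776257515412
0.114 17 lat min/max/mid mm -21.2 19.5 -0.8 near -19.2
0.12 38 lat min/max/mid mm -21.3 19.6 -0.8 near -17.8
0.125 12 lat min/max/mid mm -15.1 13.1 -1.0 near -12.7
0.13 14 lat min/max/mid mm -15.1 13.0 -1.1 near -13.0
0.134 15 lat min/max/mid mm -15.2 12.8 -1.2 near -13.9
0.14 18 lat min/max/mid mm -15.3 16.1 0.4 near -13.6
0.145 13 lat min/max/mid mm -15.3 16.0 0.3 near -9.5
0.15 12 lat min/max/mid mm -15.3 15.8 0.2 near -11.9
0.155 16 lat min/max/mid mm -15.4 15.6 0.1 near -11.5
0.16 22 lat min/max/mid mm -15.4 15.5 0.0 near -10.9
0.165 13 lat min/max/mid mm -12.5 12.2 -0.1 near -10.4
0.17 23 lat min/max/mid mm -9.5 9.1 -0.2 near -7.2
lat axis [-0.945  0.327  0.   ] fwd [0.327 0.945 0.   ]
```

View pics/end.png

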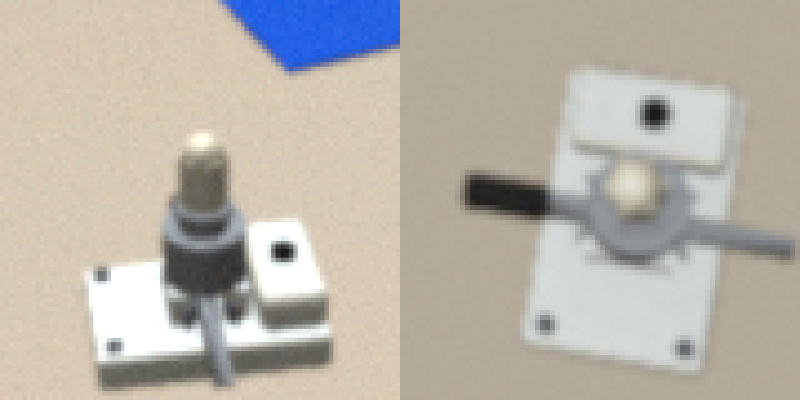

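The pestle stands loose and nearly upright, about 10.5 mm up, on the drift, which runs through the slot (top crop: handle (505,195), tip (785,245)). The gripper is clear, so I'm handing in.

```bash
python3 -c "
from station import ctrl
print(ctrl.finish_job())"
```

```text
the job is handed in; nothing more can be done
None
```

I seated the pestle home with a twisting push and let it go; the drift then popped it loose, and it stands about 10.5 mm clear of the socket's face on the drift. I handed the job in at about 30 s of the 72 s allowed; no verdict came back.

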